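Sort mill balls from mounting discs on the tilting board

TASK

Steel mill balls and flat mounting discs lie mixed on the sorting board: push the loose catch tray flush against the stand under the board's low edge, then lift the board by its knob so that all the balls roll into the tray while the discs stay on the board, and let the board down again. Look under the lids of the two grey cases: put every ball into the case that already holds a ball and every disc into the case that already holds a disc, then shut both lids. Leave the other things on the bench alone.

Things in the scene. Friction and masses are not known exactly. Their poses are not given: they have to be found in the camera images.
- stand: fixed aluminium stand of the sorting board, 240 (x) by 210 (y) mm, 48 mm high; origin at the centre of its underside. Its +y face (own y = +105 mm) is the upright face under the board's low edge that the catch tray butts against
- board (a joint): tilt of the wooden sorting board, rad: 0 = level, grows as the knob end (-y end) is lifted, stop at 0.40. Hinge line along the stand's x axis, above its +y face (own y = +105 mm), 56 mm above the bench. Sinks back to 0 by its own weight (0.45 kg, damped) when let go. Balls start to roll between 0.11 and 0.17 rad; discs stay put all the way to 0.40
- board_mid (a point): centre of the board's upper surface, turning with the board; axes as the stand's when level (z = its normal), then 60 mm above the bench. Surface 228 mm wide in x between rims, from y = -99 mm (back rim) to y = +117 mm (open low edge, overhanging the stand's +y face by 12 mm). Rims 16 mm high on both x sides and at -y, none at +y
- board_knob (a point): centre of the round black lifting knob, 26 mm across, on a 10 mm stem beyond the board's back rim, 38 mm above the board's surface, 234 mm from the hinge line in y
- tray_mid (a point): loose white catch tray (0.3 to 0.5 kg), 240 (x) by 126 (y) mm: its centre, 25 mm above its underside; own axes. -y wall (to the board) 30 mm high, passes under the board's lip; +y wall 50, x walls 40 mm, all 6 mm thick. V floor (slopes 0.22 rad), lowest along y = 0, where balls settle, centres 19 mm above the bench. Flush: its -y face (own y = -63 mm) touches the stand's +y face all along, ends level
- tray_handle (a point): centre of the grey grip on top of the tray's +y wall: 60 mm long in x, 12 mm thick in y, 24 mm high; at the tray's own x = 0, y = +60 mm, 56 mm above its underside
- case_l: fixed grey hinged case on the left of the board, one of two alike: 150 (x) by 130 (y) by 55 mm high, walls and floor 5 mm; origin at the centre of its underside. It holds one old ball or one old disc; which case holds which changes from start to start and is seen only with the lid up
- case_l_lid (a joint): angle of its lid in rad: 0 = shut, opens upward to 1.9 about a line along the case's y axis at its +x rim (own x = +75 mm, 55.5 mm above the bench); a stiff hinge (about 0.17 N m) that stays where it is left
- case_l_lid_handle (a point): grip point of the black knob on that lid, turning with the lid: when shut 35 mm above the lid's upper side (99 mm above the bench) and 30 mm in from the lid's -x edge
- case_r: fixed grey hinged case on the right of the board, one of two alike: 150 (x) by 130 (y) by 55 mm high, walls and floor 5 mm; origin at the centre of its underside. It holds one old ball or one old disc; which case holds which changes from start to start and is seen only with the lid up
- case_r_lid (a joint): angle of its lid in rad: 0 = shut, opens upward to 1.9 about a line along the case's y axis at its +x rim (own x = +75 mm, 55.5 mm above the bench); a stiff hinge (about 0.17 N m) that stays where it is left
- case_r_lid_handle (a point): grip point of the black knob on that lid, turning with the lid: when shut 35 mm above the lid's upper side (99 mm above the bench) and 30 mm in from the lid's -x edge
- ball0_center (a point): centre of a loose steel ball, 30 mm across, 90 g; on the board at the start (2 or 3 of the 3 are present, the others read None)
- ball1_center (a point): centre of a loose steel ball, 30 mm across, 90 g; on the board at the start (2 or 3 of the 3 are present, the others read None)
- ball2_center (a point): centre of a loose steel ball, 30 mm across, 90 g; on the board at the start (2 or 3 of the 3 are present, the others read None)
- disc0_center (a point): centre of a loose flat steel disc, 36 mm across, 8 mm thick, 55 g; on the board at the start (2 or 3 of the 4 are present, the others read None)
- disc1_center (a point): centre of a loose flat steel disc, 36 mm across, 8 mm thick, 55 g; on the board at the start (2 or 3 of the 4 are present, the others read None)
- disc2_center (a point): centre of a loose flat steel disc, 36 mm across, 8 mm thick, 55 g; on the board at the start (2 or 3 of the 4 are present, the others read None)
- disc3_center (a point): centre of a loose flat steel disc, 36 mm across, 8 mm thick, 55 g; on the board at the start (2 or 3 of the 4 are present, the others read None)
- old_ball_center (a point): centre of the steel ball, 30 mm across, that already lies in one of the cases
- old_disc_center (a point): centre of the flat steel disc, 36 by 8 mm, that already lies in the other case
- model_a: bystander, to be left alone: white plaster dental model, round base 66 mm across, 29 mm high; origin under its centre
- model_c: bystander, to be left alone: cream plaster dental model, 66 mm across, 29 mm high; origin under its centre
- jar: bystander, to be left alone: small jar, 52 mm across, 70 mm high; origin under its centre
Things that resemble listed ones, but are neither listed nor needed, are in the scene too. Leave any pink or yellow look-alike of the part that bears disc0_center alone.

How it is judged:
By the outcome, as a careful person would: the job done as asked, in the order asked, and still so for the second after the job is handed in, with the robot touching nothing.
Of ball0, ball1, ball2 only 2 to 3 are there at a start; the rules pass over those that are not, and their reading is None.
Of disc0, disc1, disc2, disc3 only 2 to 3 are there at a start; the rules pass over those that are not, and their reading is None.
At some moment in a run one of disc0, disc1, disc2, disc3 may be knocked a few centimetres aside while the robot is not near it.
It also fails if it takes over 210 s, if anything falls off the work surface, if the arm or the gripper's body presses on something with over 40 N, if the wrist force passes 120 N, or if a joint passes its speed limit or range.

ROBOT

A 7-joint arm with a two-finger parallel gripper is mounted at the origin on the work surface. World frame = base frame: x ahead of the robot, y to its left, z up, the work surface at z = 0. Lengths are in m, angles in rad, forces in N, time in s.
With the tool pointing down it reaches from about 0.4 to 0.9 m from the base axis. Payload 5.5 kg.
Tool frame: the origin (TCP) lies at the very end of the fingers, on their centre line; the grasp point (between the pads) lies 19 mm behind it; z points along the fingers, y is the line along which they close (so a half turn about z gives the same grasp; the last joint's range is limited). The gripper opens to 92 mm and grips with 3 to 60 N. Pads are 19 mm wide; open, the fingers measure 130 mm over their backs; the gripper's body (75 mm by 190 mm) begins 47 mm behind the grasp point.
Start: joints at [-0.85, 0.501, -0.427, 1.55, 0.221, 1.138, -0.21], TCP at [0.287, 0.583, 0.227] pointing down, gripper open.
Joint ranges: [-2.88, 2.88], [-0.31, 2.03], [-1.54, 1.56], [0.2, 2.42], [-1.41, 4.55], [0.19, 2.02], [-2.57, 2.57]. Speed limits (rad/s): [2.57, 2.57, 3.14, 3.14, 3.14, 3.14, 3.14].

INTERFACE

Orientations are given as a unit quaternion [w, x, y, z].
In Python, from rig import ctrl, cams, ticket gives the robot as it stands. The module is installed in compiled form; this text tells all that it offers.
- The arm moves only by the tool apply_moves, never from a script. Its arguments are lists of equal length, an entry for each row: "travel": the shift along the tool's x, y, z in m, a list of three; "dr": the turn, a rotation vector about the tool's x, y, z in rad, a list of three. A call has 1 to 10 rows; each row is the pose to reach, as a shift and turn from the pose commanded when the call began, along the tool's axes at that moment; what a row does not reach only later rows make up. A row lasts 1/12 s, in which the tool goes at most 41.7 mm and 7.16 degrees, less where a joint would pass 70% of its speed; a pose out of reach is approached as far as the arm can. A call with a gripper value outside its range is refused whole. "claw" is the finger opening in m, from 0 to 0.0918, set as the call begins (left out, the last holds). The fingers move at their own pace and stop on an object; "grip_force" is the grip in N (left out, the last holds). Time passes only in rows, so rows that repeat a pose let the fingers close. It gives the time, the measured TCP pose, the force, the opening and the grip force at its end, in the units of the state.
- ctrl.read_state(): the state, without advancing time (a new reading comes with each control period).
- cams.snapshot(name): name is "scene" or "top" or "wrist"; returns (picture, depth): 480x640x3 uint8, red, green, blue; 480x640 float32, m along the optical axis (not along the pixel's ray), 0 where there is no reading.
- cams.camera_params(name): a dict with "fov_y" (degrees; the focal length in pixels is half the picture's height over the tangent of half this angle, whatever the lens; pixels are square), "cx", "cy" (the principal point, pixels), "extrinsics" (4x4, takes a point from world to camera coordinates). Camera axes: x right, y down, z forward; pixel columns grow to the right and rows downward; lengths in m; the calibration is good to about 2 mm. A picture is of the moment at which its call begins: read the wrist's pose just before it. camera_params takes no time and is no camera call; for the wrist camera it gives the pose at the moment of the call.
- ticket.hand_in(): hands the job in; it is judged then, once.
The state is a dict: "time_s": time; "q": joint angles; "dq": joint speeds; "joint_torque": joint torques, N m; "ee_pos": TCP position; "tcp_rot": TCP orientation; "ft_force": force on the tool from outside, world axes, zero at the start; "wrist_torque": the same for the moment, N m; "grip_width": finger opening in m; "finger_force": force on a finger pad.
Only numpy, scipy, OpenCV 4.12 (cv2) and the standard library are available. Lean on these libraries where they do the work, as an engineer would, in place of code of your own. Each camera call takes 0.05 s, during which the arm holds its last target. There are 200 camera calls.

## Working session

There is one attempt and no reset: what is moved stays moved. The work goes in short steps, Python scripts to look and compute and a tool call to move; the robot and the scene stay as the last step left them, time stands still between calls to the robot, and variables do not carry over. Pictures are saved under pics/ and viewed, at most 14 in all, crops included, and the job is handed in when it is done.

Besides the shell and the picture viewer there is one more tool, called after "Emit:" as name(argument=value, ...), one argument or row to a line, values as JSON. apply_moves: Moves the arm, as the interface text tells. Its arguments: {"type":"object","properties":{"travel":{"type":"array","items":{"type":"array","items":{"type":"number"}}},"dr":{"type":"array","items":{"type":"array","items":{"type":"number"}}},"claw":{"type":"number"},"grip_force":{"type":"number"}},"required":["travel","dr"]}

```bash
mkdir -p pics; cat > h.py <<'E'
import numpy as np, cv2
from rig import ctrl, cams, ticket
from scipy.spatial.transform import Rotation as R
def snap(n,fn=None):
    p=cams.camera_params(n); im,d=cams.snapshot(n)
    np.savez('last_'+n+'.npz',im=im,d=d,E=p['extrinsics'],f=240/np.tan(np.radians(p['fov_y'])/2),c=[p['cx'],p['cy']])
    if fn: cv2.imwrite('pics/'+fn,im[:,:,::-1])
    return im,d
def load(n): return np.load('last_'+n+'.npz')
def px(L,u,v,z=None):
    """world point from pixel: by depth or on plane z"""
    E=L['E'];f=float(L['f']);c=L['c']
    r=np.array([(u-c[0])/f,(v-c[1])/f,1.]); Ri=E[:3,:3].T; o=-Ri@E[:3,3]
    if z is None: return o+Ri@(r*L['d'][int(round(v)),int(round(u))])
    w=Ri@r; return o+w*(z-o[2])/w[2]
def cloud(L):
    v,u=np.mgrid[:480,:640]; f=float(L['f']);c=L['c'];d=L['d']
    P=np.stack([(u-c[0])/f*d,(v-c[1])/f*d,d],-1); E=L['E']
    return (P-E[:3,3])@E[:3,:3]
def st():
    s=ctrl.read_state(); q=s['tcp_rot']; return s,R.from_quat([q[1],q[2],q[3],q[0]])
def go(p):
    s,r=st(); print('travel',np.round(r.inv().apply(np.array(p)-s['ee_pos']),4))
E
python3 - <<'E'
from h import *
for n in('top','scene'): snap(n,n+'0.png'); p=cams.camera_params(n); print(n,p)
s,r=st();print(s,r.as_matrix())
E
```

```text
top {'fov_y': 53.463222924814296, 'cx': 315.35403083278607, 'cy': 237.95367599896244, 'extrinsics': array([[ 0.01824287, -0.9991003 ,  0.03828563, -0.02161111],
       [-0.98997014, -0.02341502, -0.13932286,  0.56811807],
       [ 0.14009397, -0.03535998, -0.98950662,  1.02383284],
       [ 0.        ,  0.        ,  0.        ,  1.        ]])}
scene {'fov_y': 50.8778116399418, 'cx': 320.1669591472418, 'cy': 253.31512380685746, 'extrinsics': array([[-9.07783404e-01,  4.19438170e-01,  9.55092718e-04,
         5.28061414e-01],
       [ 3.45389872e-01,  7.48809932e-01, -5.65676164e-01,
        -1.47990592e-01],
       [-2.37981358e-01, -5.13181555e-01, -8.24626925e-01,
         1.45563766e+00],
       [ 0.00000000e+00,  0.00000000e+00,  0.00000000e+00,
         1.00000000e+00]])}
{'time_s': 0.1, 'q': array([-0.84981777,  0.50174248, -0.42680375,  1.55133476,  0.22084247,
        1.13830612, -0.21029137]), 'dq': array([ 0.00134399, -0.00015964, -0.00224255, -0.00349132, -0.0002946 ,
        0.00137622,  0.0007138 ]), 'joint_torque': array([-1.22892138e-02, -5.67863882e+01, -5.83909348e+00, -2.79913616e+01,
       -6.91430806e-02,  2.39988731e-02,  4.63910305e-05]), 'ee_pos': array([0.28704562, 0.58248852, 0.22579348]), 'tcp_rot': array([-2.05283673e-04,  2.26862041e-01,  9.73926520e-01, -8.40140529e-04]), 'ft_force': array([-0.43605976, -0.45488875,  0.26927915]), 'wrist_torque': array([ 0.00804489, -0.01220717,  0.03895424]), 'finger_force': 0.0, 'grip_width': 0.09168926597215997} [[-8.97067144e-01  4.41893572e-01 -7.81054418e-04]
 [ 4.41894262e-01  8.97065817e-01 -1.54332814e-03]
 [ 1.86704367e-05 -1.72961243e-03 -9.99998504e-01]]
```

View pics/top0.png

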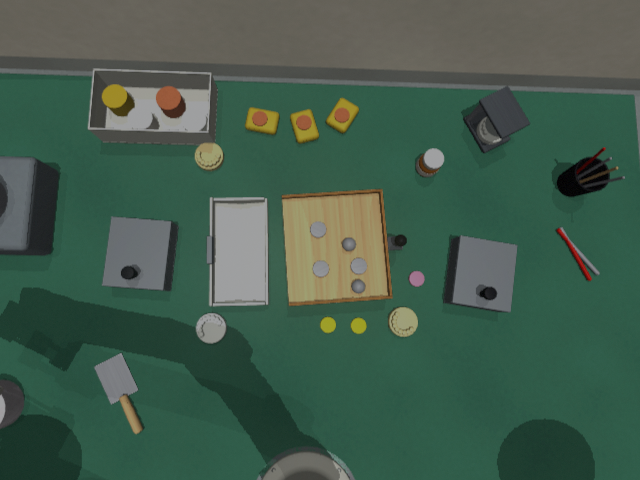

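View pics/scene0.png

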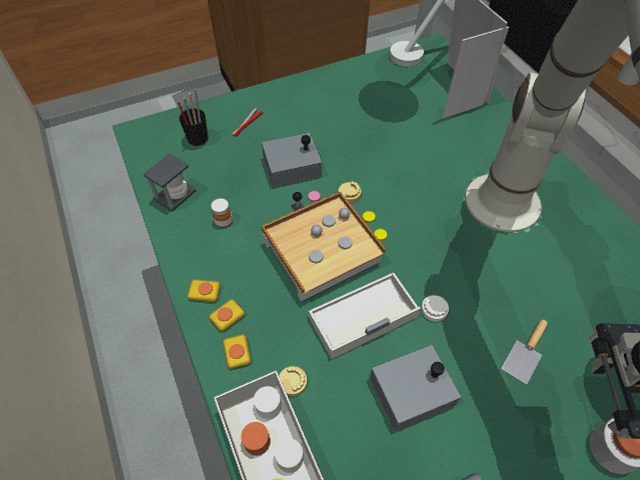

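The top view shows the board with 2 balls at (348,244) and (358,286), and 3 discs at (318,229), (321,268) and (359,265). The knob is at (400,241), the tray handle at (210,250), and the case knobs at (129,272) and (489,293). Pink and yellow look-alikes lie on the bench.

```bash
cat >> h.py <<'E'
def rect(L,box,z0,z1,pr=True):
    C=cloud(L);u0,v0,u1,v1=box;S=C[v0:v1,u0:u1].reshape(-1,3)
    S=S[(S[:,2]>z0)&(S[:,2]<z1)]
    r=cv2.minAreaRect((S[:,:2]*1000).astype(np.float32))
    if pr: print('n',len(S),'z',np.round(np.median(S[:,2]),4),'rect c',np.round(r[0],1),'size',np.round(r[1],1),'ang',round(r[2],2))
    return S,r
E
python3 - <<'E'
from h import *
L=load('top')
print('caseL');rect(L,(85,200,185,305),.05,.075)
print('caseR');rect(L,(435,220,530,325),.05,.075)
print('board');rect(L,(270,180,395,315),.05,.09)
print('tray');rect(L,(195,185,275,312),.02,.056)
print('tray handle');rect(L,(195,230,220,270),.056,.08)
print('kn b');rect(L,(392,225,412,255),.08,.12)
print('kn L');rect(L,(110,255,150,290),.085,.12)
print('kn R');rect(L,(470,275,505,310),.085,.12)
for n,u,v,z in [('b',348,244,.075),('b',358,286,.075),('d',318,229,.068),('d',321,268,.068),('d',359,265,.068),('pink',417,279,.0)]:
    print(n,np.round(px(L,u,v,z),4),np.round(px(L,u,v),4))
for u,v in[(283,195),(381,191),(390,297),(288,303)]: print('bc',np.round(px(L,u,v,.076),4))
E
```

```text
caseL
n 4217 z 0.0648 rect c [525.5 373.3] size [132.2 150.4] ang 86.88
caseR
n 3961 z 0.0646 rect c [ 497.6 -381.6] size [132.8 151.1] ang 81.74
board
n 11370 z 0.0617 rect c [549.9 -63.5] size [241.2 241.8] ang 5.2
tray
n 1206 z 0.038 rect c [538.4 159.6] size [240.7 126.8] ang 2.39
tray handle
n 172 z 0.0685 rect c [534.6 218.2] size [58.1 11.4] ang 3.05
kn b
n 116 z 0.1083 rect c [ 560.3 -187.1] size [23.8 23.1] ang 6.25
kn L
n 166 z 0.1073 rect c [480.3 374.9] size [26.  25.7] ang 16.26
kn R
n 161 z 0.1068 rect c [ 452.7 -374.1] size [27.1 26. ] ang 3.96
b [ 0.552  -0.0793  0.075 ] [ 0.5503 -0.0779  0.0879]
b [ 0.462  -0.1015  0.075 ] [ 0.4614 -0.0994  0.0912]
d [ 0.5844 -0.0141  0.068 ] [ 0.5838 -0.014   0.0717]
d [ 0.4994 -0.0221  0.068 ] [ 0.4993 -0.0221  0.0687]
d [ 0.5076 -0.1043  0.068 ] [ 0.5076 -0.1042  0.0687]
pink [ 0.484  -0.2477  0.    ] [ 0.4834 -0.2454  0.0094]
bc [0.6562 0.0638 0.076 ]
bc [ 0.6711 -0.151   0.076 ]
bc [ 0.44  -0.17   0.076]
bc [0.4233 0.0468 0.076 ]
```

```bash
cat >> h.py <<'E'
def to(p,psi=None,Rt=None):
    """psi: world heading (deg) of tool y axis, tool down"""
    s,r=st()
    if Rt is None:
        if psi is None: Rt=r.as_matrix()
        else:
            a=np.radians(psi); y=np.array([np.cos(a),np.sin(a),0]); z=np.array([0,0,-1.]); Rt=np.c_[np.cross(y,z),y,z]
    d=(r.inv()*R.from_matrix(Rt)).as_rotvec()
    print('at',np.round(s['ee_pos'],4),'travel',np.round(r.inv().apply(np.array(p)-s['ee_pos']),4).tolist(),'dr',np.round(d,3).tolist())
E
python3 - <<'E'
from h import *
to((.535,.219,.15),92.6)
L=load('top')
for z0,z1 in((.07,.085),(.073,.09)): rect(L,(270,180,390,312),z0,z1)
rect(L,(275,180,382,312),.073,.082)
E
```

```text
at [0.287  0.5825 0.2258] travel [-0.3831, -0.2164, 0.0762] dr [-0.002, -0.0, -0.503]
n 1253 z 0.0765 rect c [549.1 -54.4] size [241.2 220.8] ang 5.24
n 1147 z 0.0776 rect c [548.7 -54.4] size [240.2 220.8] ang 5.24
n 663 z 0.0771 rect c [548.6 -53.3] size [240.2 218.6] ang 5.24
```

Emit:
apply_moves(
  travel=[
    [-0.383, -0.216, 0.05],
    [-0.383, -0.216, 0.05],
    [-0.383, -0.216, 0.05],
    [-0.383, -0.216, 0.05],
    [-0.383, -0.216, 0.05],
    [-0.383, -0.216, 0.05],
    [-0.383, -0.216, 0.05],
    [-0.383, -0.216, 0.05],
    [-0.383, -0.216, 0.05],
    [-0.383, -0.216, 0.05],
  ],
  dr=[
    [0, 0, -0.1],
    [0, 0, -0.2],
    [0, 0, -0.3],
    [0, 0, -0.4],
    [0, 0, -0.5],
    [0, 0, -0.503],
    [0, 0, -0.503],
    [0, 0, -0.503],
    [0, 0, -0.503],
    [0, 0, -0.503],
  ],
  claw=0.09,
)

```text
time_s: 0.93
ee_pos: [0.5214, 0.2392, 0.1792]
tcp_rot: [-0.0, -0.023, 1.0, -0.0]
ft_force: [0.1, 0.1, -0.3]
grip_width: 0.0897
finger_force: 0.0
```

```bash
python3 - <<'E'
from h import *
to((.535,.219,.15),92.6)
snap('wrist','w0.png')
E
```

```text
at [0.5214 0.2392 0.1792] travel [-0.0127, -0.0208, 0.0292] dr [-0.0, -0.0, -0.0]
```

View pics/w0.png

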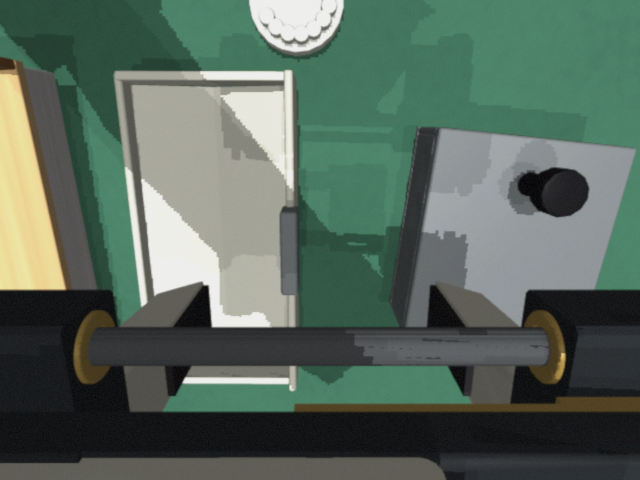

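The wrist view shows the whole tray, with the handle at (289,251) and its ends at about rows 208 and 293.

```bash
python3 - <<'E'
from h import *
L=load('wrist')
print(px(L,290,251,.068),px(L,293,210,.068),px(L,293,292,.068))
rect(L,(275,200,303,300),.058,.08); rect(L,(100,60,303,285),.02,.056)
print('fingers/jaws',L['E'].round(3).tolist())
E
```

```text
[0.53275488 0.21982221 0.068     ] [0.50435454 0.22103356 0.068     ] [0.56256896 0.22272916 0.068     ]
n 1552 z 0.0682 rect c [534.9 218.5] size [59.8 12.1] ang 2.37
n 6299 z 0.036 rect c [498.  158.4] size [160.8 129. ] ang 2.43
fingers/jaws [[-0.046, 0.999, -0.001, -0.215], [0.963, 0.044, 0.266, -0.534], [0.266, 0.011, -0.964, 0.203], [0.0, 0.0, 0.0, 1.0]]
```

Emit:
apply_moves(
  travel=[
    [-0.0127, -0.021, 0.03],
    [-0.0127, -0.021, 0.06],
    [-0.0127, -0.021, 0.09],
    [-0.0127, -0.021, 0.12],
    [-0.0127, -0.021, 0.137],
    [-0.0127, -0.021, 0.137],
    [-0.0127, -0.021, 0.137],
  ],
  dr=[
    [0, 0, 0],
    [0, 0, 0],
    [0, 0, 0],
    [0, 0, 0],
    [0, 0, 0],
    [0, 0, 0],
    [0, 0, 0],
  ],
)

```text
time_s: 1.57
ee_pos: [0.5333, 0.2208, 0.0417]
tcp_rot: [-0.001, -0.023, 1.0, -0.0]
ft_force: [0.0, -0.6, 0.5]
grip_width: 0.0896
finger_force: 0.0
```

Emit:
apply_moves(
  travel=[
    [0, 0, 0],
    [0, 0, 0],
    [0, 0, 0],
    [0, 0, 0],
    [0, 0, 0],
    [0, 0, 0],
  ],
  dr=[
    [0, 0, 0],
    [0, 0, 0],
    [0, 0, 0],
    [0, 0, 0],
    [0, 0, 0],
    [0, 0, 0],
  ],
  claw=0.0,
  grip_force=20,
)

```text
time_s: 2.07
ee_pos: [0.5348, 0.221, 0.0432]
tcp_rot: [0.0, -0.023, 1.0, 0.0]
ft_force: [-0.5, 0.4, -0.3]
grip_width: 0.0548
finger_force: 0.0
```

```bash
python3 - <<'E'
from h import *
s,r=st();print(s['grip_width'],s['finger_force'],s['ft_force'])
to((.529,.175,s['ee_pos'][2]),95.24);to((.5285,.1700,s['ee_pos'][2]),95.24);to((.5282,.166,s['ee_pos'][2]),95.24)
E
```

```text
0.05477280799076542 0.0 [-0.50809875  0.39490228 -0.348247  ]
at [0.5348 0.221  0.0432] travel [0.0079, -0.0457, -0.0] dr [0.0, 0.001, -0.046]
at [0.5348 0.221  0.0432] travel [0.0086, -0.0506, -0.0] dr [0.0, 0.001, -0.046]
at [0.5348 0.221  0.0432] travel [0.0091, -0.0546, -0.0] dr [0.0, 0.001, -0.046]
```

Emit:
apply_moves(
  travel=[
    [0, -0.002, 0],
    [0, -0.002, 0],
    [0, -0.002, 0],
    [0, -0.002, 0],
    [0, -0.002, 0],
    [0, -0.002, 0],
    [0, -0.002, 0],
    [0, -0.002, 0],
    [0, -0.002, 0],
    [0, -0.002, 0],
  ],
  dr=[
    [0, 0, 0],
    [0, 0, 0],
    [0, 0, 0],
    [0, 0, 0],
    [0, 0, 0],
    [0, 0, 0],
    [0, 0, 0],
    [0, 0, 0],
    [0, 0, 0],
    [0, 0, 0],
  ],
)

```text
time_s: 2.9
ee_pos: [0.5345, 0.2189, 0.0426]
tcp_rot: [-0.0, -0.023, 1.0, 0.0]
ft_force: [0.2, 0.2, -0.6]
grip_width: 0.0119
finger_force: 20.0
```

Emit:
apply_moves(
  travel=[
    [0.0015, -0.005, 0],
    [0.003, -0.011, 0],
    [0.0045, -0.017, 0],
    [0.006, -0.023, 0],
    [0.0075, -0.029, 0],
    [0.008, -0.035, 0],
    [0.0085, -0.041, 0],
    [0.0085, -0.0455, 0],
    [0.0085, -0.0455, 0],
  ],
  dr=[
    [0, 0, -0.007],
    [0, 0, -0.014],
    [0, 0, -0.021],
    [0, 0, -0.028],
    [0, 0, -0.035],
    [0, 0, -0.042],
    [0, 0, -0.049],
    [0, 0, -0.049],
    [0, 0, -0.049],
  ],
)

```text
time_s: 3.65
ee_pos: [0.5282, 0.1709, 0.0426]
tcp_rot: [-0.0, -0.046, 0.999, -0.001]
ft_force: [-0.4, -2.8, -0.4]
grip_width: 0.0121
finger_force: 20.0
```

```bash
python3 - <<'E'
from h import *
s,r=st();print(s['grip_width'],s['finger_force'],s['ft_force'])
snap('top','t1.png'); L=load('top')
for z0,z1 in((.07,.085),(.073,.09)): rect(L,(270,180,390,312),z0,z1)
snap('wrist'); W=load('wrist'); to((.5282,.1673,.0426),95.24)
im=np.vstack([cv2.resize(L['im'][170:320,190:400],(630,450))])
cv2.imwrite('pics/t1c.png',im[:,:,::-1]);
E
```

```text
0.012081459929242843 20.000315308570862 [-0.40534157 -2.81784005 -0.40929388]
n 1236 z 0.0766 rect c [549.  -54.5] size [240.8 221.1] ang 5.2
n 1140 z 0.0777 rect c [548.8 -54.4] size [240.6 220.8] ang 5.22
at [0.5281 0.171  0.0426] travel [0.0003, -0.0037, -0.0] dr [-0.002, -0.001, 0.001]
```

View pics/t1c.png

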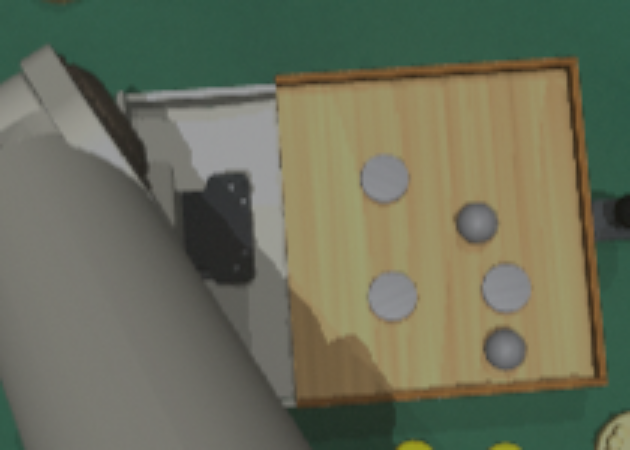

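Emit:
apply_moves(
  travel=[
    [0, -0.002, 0],
    [0, -0.003, 0],
    [0, -0.004, 0],
    [0, -0.005, 0],
    [0, -0.005, 0],
    [0, -0.005, 0],
  ],
  dr=[
    [0, 0, 0],
    [0, 0, 0],
    [0, 0, 0],
    [0, 0, 0],
    [0, 0, 0],
    [0, 0, 0],
  ],
)

```text
time_s: 4.25
ee_pos: [0.5286, 0.1684, 0.0426]
tcp_rot: [0.0, -0.047, 0.999, 0.0]
ft_force: [-0.1, 1.7, -2.4]
grip_width: 0.0115
finger_force: 20.0
```

Emit:
apply_moves(
  travel=[
    [0, -0.001, 0],
    [0, -0.002, 0],
    [0, -0.003, 0],
    [0, -0.004, 0],
    [0, -0.004, 0],
    [0, -0.004, 0],
  ],
  dr=[
    [0, 0, 0],
    [0, 0, 0],
    [0, 0, 0],
    [0, 0, 0],
    [0, 0, 0],
    [0, 0, 0],
  ],
)

```text
time_s: 4.75
ee_pos: [0.5292, 0.167, 0.0431]
tcp_rot: [0.001, -0.048, 0.999, 0.002]
ft_force: [-0.7, 7.5, -2.0]
grip_width: 0.0117
finger_force: 20.0
```

Emit:
apply_moves(
  travel=[
    [0.001, -0.001, 0],
    [0.001, -0.003, 0],
    [0.001, -0.004, 0],
    [0.001, -0.005, 0],
    [0.001, -0.005, 0],
  ],
  dr=[
    [0, 0, 0],
    [0, 0, 0],
    [0, 0, 0],
    [0, 0, 0],
    [0, 0, 0],
  ],
)

```text
time_s: 5.17
ee_pos: [0.5292, 0.1668, 0.044]
tcp_rot: [0.002, -0.049, 0.999, 0.005]
ft_force: [-0.7, 15.5, -0.1]
grip_width: 0.0118
finger_force: 20.0
```

```bash
python3 - <<'E'
from h import *
snap('wrist'); W=load('wrist')
im=W['im'];cv2.imwrite('pics/w2.png',im[:,:,::-1])
to((.5290,.1675,.0426),95.24)
E
```

```text
at [0.5292 0.1668 0.044 ] travel [0.0001, 0.0007, 0.0014] dr [0.009, 0.005, 0.007]
```

View pics/w2.png

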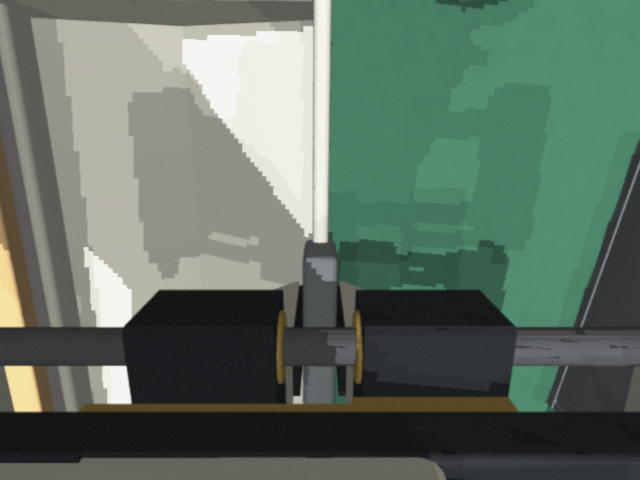

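Emit:
apply_moves(
  travel=[
    [-0.001, 0.004, 0],
    [-0.001, 0.008, 0],
    [-0.001, 0.008, 0],
    [-0.001, 0.008, 0],
    [-0.001, 0.008, 0],
    [-0.001, 0.008, 0],
    [-0.001, 0.008, 0],
    [-0.001, 0.008, 0],
    [-0.001, 0.008, 0],
  ],
  dr=[
    [0, 0, 0],
    [0, 0, 0],
    [0, 0, 0],
    [0, 0, 0],
    [0, 0, 0],
    [0, 0, 0],
    [0, 0, 0],
    [0, 0, 0],
    [0, 0, 0],
  ],
  claw=0.05,
)

```text
time_s: 5.97
ee_pos: [0.5287, 0.1668, 0.0426]
tcp_rot: [-0.0, -0.047, 0.999, -0.0]
ft_force: [-0.9, -0.1, -0.7]
grip_width: 0.0501
finger_force: 0.0
```

Emit:
apply_moves(
  travel=[
    [0, 0, -0.03],
    [0, 0, -0.06],
    [0, 0, -0.1],
    [0, 0, -0.14],
    [0, 0.0, -0.18],
    [-0.01, 0.0, -0.22],
    [-0.01, 0.02, -0.22],
    [0, 0.04, -0.22],
    [0, 0.06, -0.22],
  ],
  dr=[
    [0, 0, 0],
    [0, 0, 0],
    [0, 0, 0],
    [0, 0, 0],
    [0, 0, 0],
    [0, 0, 0],
    [0, 0, 0],
    [0, 0, 0],
    [0, 0, 0],
  ],
)

```text
time_s: 6.72
ee_pos: [0.5224, 0.2272, 0.2638]
tcp_rot: [0.001, -0.047, 0.999, 0.0]
ft_force: [-0.5, 0.2, 0.1]
grip_width: 0.0498
finger_force: 0.0
```

```bash
python3 - <<'E'
from h import *
snap('wrist'); W=load('wrist');snap('top');L=load('top')
s,r=st();print(s['ee_pos'])
im=W['im'];cv2.imwrite('pics/w3.png',np.vstack([im[:400],])[:,:,::-1])
rect(W,(0,0,640,285),.028,.075)
C=cloud(W)
# stand +y face endpoints
c=np.array([.549,-.0597]);a=np.radians(5.22);X=np.array([np.cos(a),np.sin(a)]);Y=np.array([-np.sin(a),np.cos(a)])
P=C[:285].reshape(-1,3);Q=np.c_[(P[:,:2]-c)@X,(P[:,:2]-c)@Y,P[:,2]]*1000
S=Q[(Q[:,1]>170)&(Q[:,1]<250)&(Q[:,2]>44)&(Q[:,2]<53)];print('outer wall y range',np.percentile(S[:,1],[2,50,98]),S[:,0].min(),S[:,0].max())
for lo,hi in((-120,-90),(-90,-60),(-60,-30),(-30,0)):
    k=S[(S[:,0]>lo)&(S[:,0]<hi)];print(lo,np.percentile(k[:,1],[5,50,95]) if len(k) else None)
S=Q[(Q[:,1]>100)&(Q[:,1]<222)&(Q[:,2]>36)&(Q[:,2]<43)];print('xwall',np.percentile(S[:,0],[1,5,50]))
S=Q[(Q[:,1]>20)&(Q[:,1]<95)&(Q[:,2]>74)&(Q[:,2]<82)];print('board rim x',np.percentile(S[:,0],[1,5,50,95]))
for z0,z1 in((.045,.055),): rect(L,(190,180,275,312),z0,z1)
E
```

```text
[0.52155224 0.23110804 0.26324525]
n 54329 z 0.0614 rect c [482.8 181.8] size [250.6 519.4] ang 7.07
outer wall y range [224.32843189 227.84232346 233.02062393] -118.16550255557544 77.08536506888441
-120 [224.71059281 227.63705289 230.0742092 ]
-90 [224.45908251 227.72156155 230.06331764]
-60 [224.64944951 227.59415045 230.0355065 ]
-30 [225.16150303 232.89555042 233.09548105]
xwall [-118.43134979 -118.30562753 -115.53152493]
board rim x [-120.23580414 -120.07133024 -117.1505206  -114.39178362]
n 255 z 0.0509 rect c [530.9 132. ] size [238.1  86.6] ang 2.32
```

View pics/w3.png

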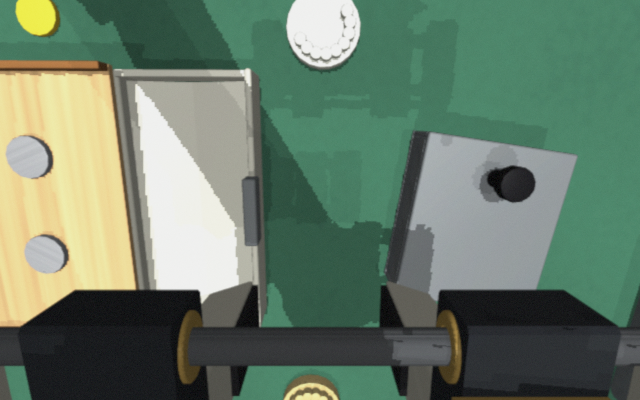

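```bash
python3 - <<'E'
from h import *
s,r=st();print(s['q'].round(2))
to((.560,-.187,.20),5.2);to((.560,-.187,.20),185.2)
E
```

```text
[-0.07  0.33 -0.49  1.71  0.17  1.14  1.07]
at [0.5216 0.2311 0.2632] travel [0.0034, -0.42, 0.0622] dr [0.002, -0.002, 1.58]
at [0.5216 0.2311 0.2632] travel [0.0034, -0.42, 0.0622] dr [0.002, 0.002, -1.562]
```

Emit:
apply_moves(
  travel=[
    [0.003, -0.04, 0],
    [0.003, -0.08, 0],
    [0.003, -0.12, 0],
    [0.003, -0.16, 0],
    [0.003, -0.2, 0],
    [0.003, -0.24, 0],
    [0.003, -0.28, 0],
    [0.003, -0.32, 0],
    [0.003, -0.36, 0.01],
    [0.003, -0.4, 0.02],
  ],
  dr=[
    [0, 0, 0.12],
    [0, 0, 0.24],
    [0, 0, 0.36],
    [0, 0, 0.48],
    [0, 0, 0.6],
    [0, 0, 0.72],
    [0, 0, 0.84],
    [0, 0, 0.96],
    [0, 0, 1.08],
    [0, 0, 1.2],
  ],
  claw=0.07,
)

```text
time_s: 7.65
ee_pos: [0.5576, -0.1748, 0.2431]
tcp_rot: [0.001, 0.528, 0.849, -0.0]
ft_force: [0.9, 0.9, -0.8]
grip_width: 0.0699
finger_force: 0.0
```

```bash
python3 - <<'E'
from h import *
s,r=st();print(s['q'].round(2))
to((.560,-.187,.20),5.2);to((.560,-.187,.083),5.2)
E
```

```text
[ 0.34  0.34 -0.1   1.71  0.04  1.09  0.68]
at [ 0.5576 -0.1748  0.2431] travel [-0.0119, -0.0033, 0.0431] dr [0.001, 0.001, 0.368]
at [ 0.5576 -0.1748  0.2431] travel [-0.0117, -0.0034, 0.1601] dr [0.001, 0.001, 0.368]
```

Emit:
apply_moves(
  travel=[
    [-0.012, -0.003, 0.04],
    [-0.012, -0.003, 0.05],
    [-0.012, -0.003, 0.06],
    [-0.012, -0.003, 0.06],
    [-0.012, -0.003, 0.06],
  ],
  dr=[
    [0, 0, 0.12],
    [0, 0, 0.24],
    [0, 0, 0.368],
    [0, 0, 0.368],
    [0, 0, 0.368],
  ],
)

```text
time_s: 8.07
ee_pos: [0.5597, -0.1841, 0.182]
tcp_rot: [-0.001, 0.671, 0.742, -0.001]
ft_force: [0.7, -0.0, 0.2]
grip_width: 0.0699
finger_force: 0.0
```

```bash
python3 - <<'E'
from h import *
snap('top');snap('wrist','w4.png')
to((.560,-.187,.083),5.2)
E
```

```text
at [ 0.5609 -0.1839  0.1835] travel [-0.0029, -0.0014, 0.1005] dr [0.001, 0.001, 0.01]
```

View pics/w4.png

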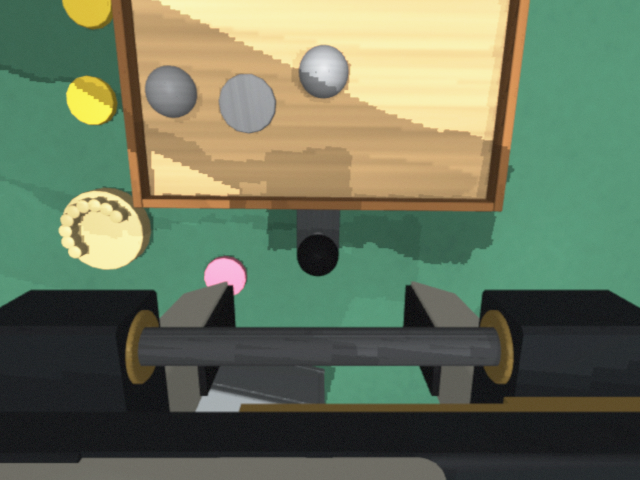

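The knob is at (318,255), centred between the fingers. The pink disc at (225,275) is well clear.

```bash
python3 - <<'E'
from h import *
W=load('wrist')
S,r=rect(W,(285,225,350,285),.092,.115); print(px(W,318,255,.1))
E
```

```text
n 1393 z 0.1077 rect c [ 559.7 -187.8] size [25.1 24.2] ang 4.95
[ 0.56069969 -0.18832829  0.1       ]
```

Emit:
apply_moves(
  travel=[
    [-0.003, -0.001, 0.03],
    [-0.003, -0.001, 0.06],
    [-0.003, -0.001, 0.08],
    [-0.003, -0.001, 0.1],
    [-0.003, -0.001, 0.1],
    [-0.003, -0.001, 0.1],
  ],
  dr=[
    [0, 0, 0.01],
    [0, 0, 0.01],
    [0, 0, 0.01],
    [0, 0, 0.01],
    [0, 0, 0.01],
    [0, 0, 0.01],
  ],
)

```text
time_s: 8.67
ee_pos: [0.5596, -0.1866, 0.0829]
tcp_rot: [-0.0, 0.675, 0.738, -0.0]
ft_force: [0.6, -0.4, 0.4]
grip_width: 0.0704
finger_force: 0.0
```

Close on the knob.

Emit:
apply_moves(
  travel=[
    [-0.001, 0, 0],
    [-0.001, 0, 0],
    [-0.001, 0, 0],
    [-0.001, 0, 0],
    [-0.001, 0, 0],
    [-0.001, 0, 0],
    [-0.001, 0, 0],
    [-0.001, 0, 0],
    [-0.001, 0, 0],
    [-0.001, 0, 0],
  ],
  dr=[
    [0, 0, 0],
    [0, 0, 0],
    [0, 0, 0],
    [0, 0, 0],
    [0, 0, 0],
    [0, 0, 0],
    [0, 0, 0],
    [0, 0, 0],
    [0, 0, 0],
    [0, 0, 0],
  ],
  claw=0.0,
  grip_force=25,
)

```text
time_s: 9.5
ee_pos: [0.56, -0.1878, 0.0828]
tcp_rot: [0.0, 0.676, 0.737, 0.0]
ft_force: [0.6, 0.7, 1.4]
grip_width: 0.0246
finger_force: 25.0
```

Emit:
apply_moves(
  travel=[
    [0.0005, 0, -0.003],
    [0.0012, 0, -0.006],
    [0.0018, 0, -0.009],
    [0.0024, 0, -0.0116],
    [0.003, 0, -0.0145],
    [0.0037, 0, -0.0175],
    [0.0045, 0, -0.0205],
    [0.0054, 0, -0.0232],
    [0.006, 0, -0.0255],
    [0.0068, 0, -0.028],
  ],
  dr=[
    [0, 0, 0],
    [0, 0, 0],
    [0, 0, 0],
    [0, 0, 0],
    [0, 0, 0],
    [0, 0, 0],
    [0, 0, 0],
    [0, 0, 0],
    [0, 0, 0],
    [0, 0, 0],
  ],
)

```text
time_s: 10.33
ee_pos: [0.5593, -0.181, 0.1109]
tcp_rot: [0.0, 0.676, 0.737, 0.0]
ft_force: [2.3, -0.9, -4.2]
grip_width: 0.0245
finger_force: 25.0
```

Emit:
apply_moves(
  travel=[
    [0.0007, 0, -0.002],
    [0.0014, 0, -0.0042],
    [0.002, 0, -0.006],
    [0.0026, 0, -0.008],
    [0.0032, 0, -0.0095],
    [0.0037, 0, -0.011],
    [0.0045, 0, -0.013],
    [0.005, 0, -0.015],
    [0.0056, 0, -0.0165],
    [0.0062, 0, -0.0176],
  ],
  dr=[
    [0, 0, 0],
    [0, 0, 0],
    [0, 0, 0],
    [0, 0, 0],
    [0, 0, 0],
    [0, 0, 0],
    [0, 0, 0],
    [0, 0, 0],
    [0, 0, 0],
    [0, 0, 0],
  ],
)

```text
time_s: 11.17
ee_pos: [0.5587, -0.1748, 0.1285]
tcp_rot: [0.0, 0.676, 0.737, 0.0]
ft_force: [2.7, -0.2, -3.8]
grip_width: 0.0242
finger_force: 25.0
```

```bash
python3 - <<'E'
from h import *
s,r=st();print(s['ft_force'],s['grip_width'])
a,_=snap('top');b,_=snap('wrist')
im=np.hstack([cv2.resize(a[160:330,180:400],(440,340)),cv2.resize(b[:400],(352,220)).copy() if 0 else cv2.resize(b[:400],(340,340))])
cv2.imwrite('pics/l1.png',im[:,:,::-1])
E
```

```text
[ 2.6838418  -0.18195217 -3.75930371] 0.024228515026781635
```

View pics/l1.png

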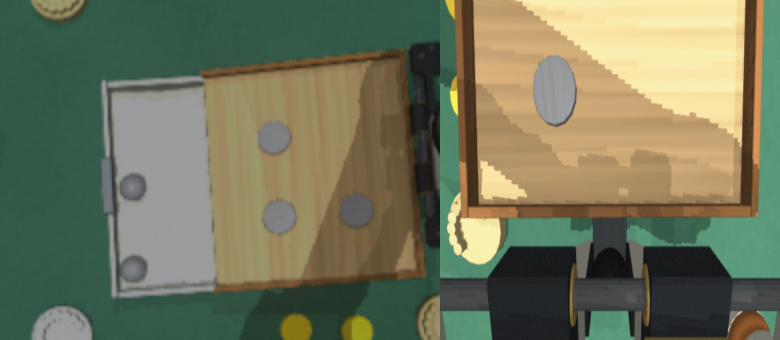

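Both balls are in the tray and all three discs are still on the board. Next I lower it.

Emit:
apply_moves(
  travel=[
    [-0.0013, 0, 0.004],
    [-0.003, 0, 0.009],
    [-0.0045, 0, 0.0135],
    [-0.0061, 0, 0.0182],
    [-0.0075, 0, 0.023],
    [-0.009, 0, 0.028],
    [-0.0103, 0, 0.033],
    [-0.0115, 0, 0.038],
    [-0.0125, 0, 0.0425],
    [-0.013, 0, 0.0456],
  ],
  dr=[
    [0, 0, 0],
    [0, 0, 0],
    [0, 0, 0],
    [0, 0, 0],
    [0, 0, 0],
    [0, 0, 0],
    [0, 0, 0],
    [0, 0, 0],
    [0, 0, 0],
    [0, 0, 0],
  ],
)

```text
time_s: 12.1
ee_pos: [0.5599, -0.1878, 0.0825]
tcp_rot: [-0.0, 0.676, 0.737, 0.0]
ft_force: [-6.0, 3.0, 25.0]
grip_width: 0.0241
finger_force: 25.0
```

Emit:
apply_moves(
  travel=[
    [0, 0, 0],
    [0, 0, 0],
    [0, 0, 0],
    [0, 0, 0],
    [0, 0, 0],
    [0, 0, 0],
    [0, 0, 0],
    [0, 0, 0],
  ],
  dr=[
    [0, 0, 0],
    [0, 0, 0],
    [0, 0, 0],
    [0, 0, 0],
    [0, 0, 0],
    [0, 0, 0],
    [0, 0, 0],
    [0, 0, 0],
  ],
  claw=0.07,
)

```text
time_s: 12.77
ee_pos: [0.5597, -0.1878, 0.0826]
tcp_rot: [-0.0, 0.676, 0.737, -0.0]
ft_force: [0.7, -0.1, -0.8]
grip_width: 0.0692
finger_force: 0.0
```

Emit:
apply_moves(
  travel=[
    [0, 0, -0.03],
    [0, 0, -0.07],
    [0, 0, -0.11],
    [0, 0, -0.15],
    [0, 0, -0.15],
  ],
  dr=[
    [0, 0, 0],
    [0, 0, 0],
    [0, 0, 0],
    [0, 0, 0],
    [0, 0, 0],
  ],
)

```text
time_s: 13.18
ee_pos: [0.5648, -0.1894, 0.2419]
tcp_rot: [0.007, 0.676, 0.737, 0.003]
ft_force: [1.7, -1.4, 1.0]
grip_width: 0.0699
finger_force: 0.0
```

```bash
python3 - <<'E'
from h import *
s,r=st();print(s['ee_pos'],s['q'].round(2))
a,_=snap('top'); L=load('top');rect(L,(270,180,390,312),.07,.085)
for psi in (81.7,-98.3,-8.3): to((.4527,-.3745,.20),psi)
E
```

```text
[ 0.56478494 -0.18939608  0.24185874] [ 0.3   0.35 -0.02  1.7   0.01  1.08  0.36]
n 1130 z 0.0762 rect c [548.8 -54.6] size [240.5 221.1] ang 5.24
at [ 0.5632 -0.1888  0.2382] travel [-0.1752, -0.1266, 0.0376] dr [0.006, 0.01, -1.339]
at [ 0.5632 -0.1888  0.2382] travel [-0.1752, -0.1266, 0.0376] dr [0.01, -0.006, 1.803]
at [ 0.5632 -0.1888  0.2382] travel [-0.1752, -0.1266, 0.0376] dr [0.01, 0.003, 0.232]
```

Emit:
apply_moves(
  travel=[
    [-0.02, -0.015, 0],
    [-0.04, -0.03, 0],
    [-0.06, -0.045, 0],
    [-0.08, -0.06, 0],
    [-0.1, -0.075, 0],
    [-0.12, -0.09, 0],
    [-0.14, -0.1, 0],
    [-0.16, -0.11, 0],
    [-0.17, -0.12, 0.01],
    [-0.175, -0.1266, 0.02],
  ],
  dr=[
    [0, 0, -0.12],
    [0, 0, -0.24],
    [0, 0, -0.36],
    [0, 0, -0.48],
    [0, 0, -0.6],
    [0, 0, -0.72],
    [0, 0, -0.84],
    [0, 0, -0.96],
    [0, 0, -1.08],
    [0, 0, -1.2],
  ],
)

```text
time_s: 14.07
ee_pos: [0.447, -0.3757, 0.2116]
tcp_rot: [-0.0, 0.14, 0.99, -0.0]
ft_force: [-0.4, -0.3, 0.1]
grip_width: 0.0702
finger_force: 0.0
```

```bash
python3 - <<'E'
from h import *
s,r=st();print(s['q'].round(2))
to((.4528,-.3745,.15),81.7)
E
```

```text
[ 0.76  0.37 -0.14  1.75  0.06  1.03  1.89]
at [ 0.447  -0.3757  0.2116] travel [-0.0053, 0.0028, 0.0616] dr [-0.001, -0.001, -0.136]
```

Emit:
apply_moves(
  travel=[
    [-0.005, 0.003, 0.01],
    [-0.005, 0.003, 0.02],
    [-0.005, 0.003, 0.03],
    [-0.005, 0.003, 0.03],
    [-0.005, 0.003, 0.03],
  ],
  dr=[
    [0, 0, -0.08],
    [0, 0, -0.136],
    [0, 0, -0.136],
    [0, 0, -0.136],
    [0, 0, -0.136],
  ],
)

```text
time_s: 14.48
ee_pos: [0.4537, -0.3711, 0.1813]
tcp_rot: [-0.001, 0.075, 0.997, 0.001]
ft_force: [-0.2, 0.1, -0.0]
grip_width: 0.0702
finger_force: 0.0
```

```bash
python3 - <<'E'
from h import *
snap('wrist'); W=load('wrist'); C=cloud(W)
m=(C[:,:,2]>.085)&(C[:,:,2]<.12)&(abs(C[:,:,0]-.453)<.03)&(abs(C[:,:,1]+.3745)<.03)
print(m.sum(),np.argwhere(m).mean(0),C[m].min(0),C[m].max(0))
s,r=st();print(s['q'].round(2))
to((.4528,-.3745,.084),81.7)
E
```

```text
1762 [247.44721907 310.03916005] [ 0.4377909  -0.39005556  0.09385707] [ 0.46486633 -0.36257749  0.10892791]
[ 0.77  0.41 -0.16  1.76  0.08  0.98  2.  ]
at [ 0.4543 -0.3715  0.1822] travel [0.0009, -0.0033, 0.0982] dr [0.0, -0.001, -0.004]
```

Emit:
apply_moves(
  travel=[
    [0.002, -0.0045, 0.03],
    [0.002, -0.0045, 0.06],
    [0.002, -0.0045, 0.085],
    [0.002, -0.0045, 0.098],
    [0.002, -0.0045, 0.098],
    [0.002, -0.0045, 0.098],
  ],
  dr=[
    [0, 0, 0],
    [0, 0, 0],
    [0, 0, 0],
    [0, 0, 0],
    [0, 0, 0],
    [0, 0, 0],
  ],
)

```text
time_s: 15.03
ee_pos: [0.4522, -0.3759, 0.0849]
tcp_rot: [-0.0, 0.074, 0.997, 0.0]
ft_force: [0.3, -0.7, 0.4]
grip_width: 0.07
finger_force: 0.0
```

Emit:
apply_moves(
  travel=[
    [0, 0, 0],
    [0, 0, 0],
    [0, 0, 0],
    [0, 0, 0],
    [0, 0, 0],
    [0, 0, 0],
    [0, 0, 0],
    [0, 0, 0],
    [0, 0, 0],
    [0, 0, 0],
  ],
  dr=[
    [0, 0, 0],
    [0, 0, 0],
    [0, 0, 0],
    [0, 0, 0],
    [0, 0, 0],
    [0, 0, 0],
    [0, 0, 0],
    [0, 0, 0],
    [0, 0, 0],
    [0, 0, 0],
  ],
  claw=0.0,
  grip_force=20,
)

```text
time_s: 15.87
ee_pos: [0.4519, -0.3759, 0.0848]
tcp_rot: [0.0, 0.074, 0.997, 0.0]
ft_force: [-1.0, -0.3, 2.0]
grip_width: 0.0271
finger_force: 20.0
```

Emit:
apply_moves(
  travel=[
    [-0.005, 0, -0.0115],
    [-0.011, 0, -0.023],
    [-0.018, 0, -0.034],
    [-0.0264, 0, -0.0433],
    [-0.0355, 0, -0.0525],
    [-0.0455, 0, -0.0602],
    [-0.056, 0, -0.067],
    [-0.0676, 0, -0.0729],
    [-0.0795, 0, -0.0775],
    [-0.0918, 0, -0.081],
  ],
  dr=[
    [0, 0, 0],
    [0, 0, 0],
    [0, 0, 0],
    [0, 0, 0],
    [0, 0, 0],
    [0, 0, 0],
    [0, 0, 0],
    [0, 0, 0],
    [0, 0, 0],
    [0, 0, 0],
  ],
)

```text
time_s: 16.7
ee_pos: [0.5416, -0.3891, 0.1659]
tcp_rot: [-0.001, 0.074, 0.997, 0.0]
ft_force: [-3.1, 0.8, 1.0]
grip_width: 0.0271
finger_force: 20.0
```

Emit:
apply_moves(
  travel=[
    [-0.0125, 0, -0.0021],
    [-0.0252, 0, -0.0031],
    [-0.038, 0, -0.0027],
    [-0.0507, 0, -0.0012],
    [-0.0631, 0, 0.0017],
    [-0.0752, 0, 0.0059],
    [-0.0868, 0, 0.0111],
    [-0.0924, 0, 0.0142],
    [-0.0924, 0, 0.0142],
  ],
  dr=[
    [0, 0, 0],
    [0, 0, 0],
    [0, 0, 0],
    [0, 0, 0],
    [0, 0, 0],
    [0, 0, 0],
    [0, 0, 0],
    [0, 0, 0],
    [0, 0, 0],
  ],
)

```text
time_s: 17.45
ee_pos: [0.636, -0.403, 0.1513]
tcp_rot: [0.001, 0.073, 0.997, -0.0]
ft_force: [3.1, -0.1, 3.3]
grip_width: 0.027
finger_force: 20.0
```

Emit:
apply_moves(
  travel=[
    [0, 0, 0],
    [0, 0, 0],
    [0, 0, 0],
    [0, 0, 0],
    [0, 0, 0],
    [0, 0, 0],
    [0, 0, 0],
    [0, 0, 0],
  ],
  dr=[
    [0, 0, 0],
    [0, 0, 0],
    [0, 0, 0],
    [0, 0, 0],
    [0, 0, 0],
    [0, 0, 0],
    [0, 0, 0],
    [0, 0, 0],
  ],
  claw=0.07,
)

```text
time_s: 18.12
ee_pos: [0.6339, -0.403, 0.1515]
tcp_rot: [-0.0, 0.074, 0.997, 0.0]
ft_force: [-0.5, 0.3, -0.7]
grip_width: 0.0693
finger_force: 0.0
```

Emit:
apply_moves(
  travel=[
    [0, 0, -0.03],
    [0, 0, -0.07],
    [0.0, 0, -0.11],
    [0.0, 0, -0.13],
    [0.04, 0, -0.13],
    [0.08, 0, -0.13],
    [0.12, 0, -0.13],
  ],
  dr=[
    [0, 0, 0],
    [0, 0, 0],
    [0, 0, 0],
    [0, 0, 0],
    [0, 0, 0],
    [0, 0, 0],
    [0, 0, 0],
  ],
)

```text
time_s: 18.7
ee_pos: [0.5145, -0.3849, 0.2816]
tcp_rot: [0.0, 0.073, 0.997, -0.0]
ft_force: [-0.0, -0.4, 0.0]
grip_width: 0.07
finger_force: 0.0
```

```bash
python3 - <<'E'
from h import *
a,_=snap('top');b,_=snap('scene')
s,r=st();print(s['q'].round(2),s['ee_pos'])
im=np.hstack([cv2.resize(a[160:340,400:580],(360,360)),cv2.resize(b[100:240,220:360],(360,360))])
cv2.imwrite('pics/c1.png',im[:,:,::-1])
E
```

```text
[ 0.72  0.41 -0.16  1.53  0.07  1.22  1.97] [ 0.50683721 -0.38550239  0.28009663]
```

View pics/c1.png

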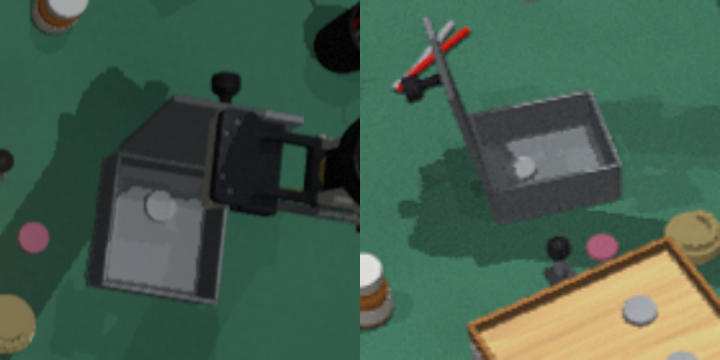

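Case R holds an old disc, lying at top-image pixel (480,263), so discs go right and balls go left.

```bash
cat >> h.py <<'E'
def own(p,c,deg):
    a=np.radians(deg);d=np.array(p[:2])-c;return np.array([d[0]*np.cos(a)+d[1]*np.sin(a),-d[0]*np.sin(a)+d[1]*np.cos(a)])
def wor(o,c,deg):
    a=np.radians(deg);return np.array(c)+[o[0]*np.cos(a)-o[1]*np.sin(a),o[0]*np.sin(a)+o[1]*np.cos(a)]
CR=np.array([.4976,-.3816]);AR=-8.3;CL=np.array([.5255,.3733]);AL=-3.1;CS=np.array([.549,-.0597]);AS=5.22
def discs(L):
    C=cloud(L);P=C.reshape(-1,3);a=np.radians(AS);d=P[:,:2]-CS
    X=d[:,0]*np.cos(a)+d[:,1]*np.sin(a);Y=-d[:,0]*np.sin(a)+d[:,1]*np.cos(a)
    im=cv2.cvtColor(L['im'],cv2.COLOR_RGB2HSV).reshape(-1,3)
    m=((abs(X)<.112)&(Y>-.097)&(Y<.116)&(P[:,2]>.05)&(P[:,2]<.085)&(im[:,1]<60)).reshape(480,640).astype(np.uint8)
    n,lab,stt,cen=cv2.connectedComponentsWithStats(m)
    for i in range(1,n):
        if stt[i,4]>60: print('disc px',cen[i].round(1),'n',stt[i,4],'pos',np.round(px(L,*cen[i],.068),4),stt[i,2:4])
E
python3 - <<'E'
from h import *
L=load('top'); print('old',own(px(L,480,263,.013),CR,AR)*1000,px(L,480,263))
discs(L)
to((.5,-.21,.25),81.7)
E
```

```text
old [26.5378131  -5.95078424] [ 0.52302484 -0.39141655  0.01274959]
disc px [317.7 229. ] n 213 pos [ 0.5844 -0.0135  0.068 ] [16 17]
disc px [358.4 265.6] n 212 pos [ 0.5063 -0.103   0.068 ] [16 16]
disc px [320.4 268.3] n 216 pos [ 0.4988 -0.0207  0.068 ] [17 17]
at [ 0.5068 -0.3855  0.2801] travel [0.0333, 0.1724, 0.0304] dr [0.0, -0.008, -0.008]
```

Emit:
apply_moves(
  travel=[
    [0.006, 0.04, 0],
    [0.012, 0.08, 0],
    [0.018, 0.12, 0],
    [0.025, 0.16, 0],
    [0.03, 0.2, 0.03],
    [0.036, 0.24, 0.06],
    [0.041, 0.279, 0.1],
    [0.041, 0.279, 0.13],
    [0.041, 0.279, 0.13],
    [0.041, 0.279, 0.13],
  ],
  dr=[
    [0, 0, 0],
    [0, 0, 0],
    [0, 0, 0],
    [0, 0, 0],
    [0, 0, 0],
    [0, 0, 0],
    [0, 0, 0],
    [0, 0, 0],
    [0, 0, 0],
    [0, 0, 0],
  ],
  claw=0.05,
)

```text
time_s: 19.63
ee_pos: [0.5135, -0.0999, 0.148]
tcp_rot: [-0.003, 0.072, 0.997, 0.001]
ft_force: [0.4, -0.3, 0.1]
grip_width: 0.05
finger_force: 0.0
```

```bash
python3 - <<'E'
from h import *
snap('wrist');L=load('wrist');discs(L)
s,r=st();print(s['ee_pos'])
to((.5063,-.103,.062),81.7)
cv2.imwrite('pics/w5.png',L['im'][:,:,::-1])
E
```

```text
disc px [447.  207.9] n 2908 pos [ 0.4986 -0.0222  0.068 ] [63 60]
disc px [311.  239.3] n 2691 pos [ 0.5061 -0.1036  0.068 ] [59 59]
[ 0.51509243 -0.10201282  0.15020353]
at [ 0.5151 -0.102   0.1502] travel [0.0083, -0.0023, 0.0882] dr [0.001, -0.003, -0.0]
```

Emit:
apply_moves(
  travel=[
    [0.0085, -0.003, 0.02],
    [0.0085, -0.003, 0.05],
    [0.0085, -0.003, 0.075],
    [0.0085, -0.003, 0.083],
    [0.0085, -0.003, 0.087],
    [0.0085, -0.003, 0.087],
    [0.0085, -0.003, 0.087],
  ],
  dr=[
    [0, 0, 0],
    [0, 0, 0],
    [0, 0, 0],
    [0, 0, 0],
    [0, 0, 0],
    [0, 0, 0],
    [0, 0, 0],
  ],
)

```text
time_s: 20.27
ee_pos: [0.5087, -0.1057, 0.066]
tcp_rot: [0.001, 0.074, 0.997, -0.0]
ft_force: [-0.2, 0.1, 0.3]
grip_width: 0.0498
finger_force: 0.0
```

Emit:
apply_moves(
  travel=[
    [0, 0, 0],
    [0, 0, 0],
    [0, 0, 0],
    [0, 0, 0],
    [0, 0, 0],
  ],
  dr=[
    [0, 0, 0],
    [0, 0, 0],
    [0, 0, 0],
    [0, 0, 0],
    [0, 0, 0],
  ],
  claw=0.0,
  grip_force=15,
)

```text
time_s: 20.68
ee_pos: [0.508, -0.1052, 0.0654]
tcp_rot: [0.001, 0.074, 0.997, -0.0]
ft_force: [-1.2, -0.3, 6.4]
grip_width: 0.0342
finger_force: 15.0
```

Emit:
apply_moves(
  travel=[
    [0, 0, 0],
    [0, 0, 0],
    [0, 0, 0],
    [0.002, 0.0015, 0.002],
    [0.002, 0.0015, 0.0035],
    [0.002, 0.0015, 0.0035],
  ],
  dr=[
    [0, 0, 0],
    [0, 0, 0],
    [0, 0, 0],
    [0, 0, 0],
    [0, 0, 0],
    [0, 0, 0],
  ],
  claw=0.05,
)

```text
time_s: 21.18
ee_pos: [0.5048, -0.1029, 0.0605]
tcp_rot: [-0.001, 0.074, 0.997, 0.0]
ft_force: [0.7, 0.4, 0.2]
grip_width: 0.0501
finger_force: 0.0
```

Emit:
apply_moves(
  travel=[
    [0, 0, 0],
    [0, 0, 0],
    [0, 0, 0],
    [0, 0, 0],
    [0, 0, 0],
  ],
  dr=[
    [0, 0, 0],
    [0, 0, 0],
    [0, 0, 0],
    [0, 0, 0],
    [0, 0, 0],
  ],
  claw=0.0,
  grip_force=15,
)

```text
time_s: 21.6
ee_pos: [0.5052, -0.1033, 0.0608]
tcp_rot: [-0.0, 0.074, 0.997, 0.0]
ft_force: [0.1, -0.3, -1.3]
grip_width: 0.0351
finger_force: 15.0
```

```bash
python3 - <<'E'
from h import *
for o in((-.05,.019),(-.05,-.019),(-.011,.015)):
    p=wor(o,CR,AR); print(p); to((*p,.02),81.7)
E
```

```text
[ 0.45086648 -0.3555812 ]
at [ 0.5052 -0.1033  0.0608] travel [0.0166, -0.2576, 0.0408] dr [0.0, -0.0, -0.003]
[ 0.44538094 -0.39318318]
at [ 0.5052 -0.1033  0.0608] travel [0.0165, -0.2956, 0.0408] dr [0.0, -0.0, -0.003]
[ 0.48888056 -0.36516919]
at [ 0.5052 -0.1033  0.0608] travel [-0.0224, -0.2614, 0.0408] dr [0.0, -0.0, -0.003]
```

Emit:
apply_moves(
  travel=[
    [0, 0, -0.04],
    [0, 0, -0.08],
    [0.003, -0.04, -0.09],
    [0.006, -0.08, -0.09],
    [0.009, -0.12, -0.09],
    [0.012, -0.16, -0.09],
    [0.014, -0.2, -0.09],
    [0.0165, -0.24, -0.08],
    [0.0165, -0.2576, -0.06],
    [0.0165, -0.2576, -0.06],
  ],
  dr=[
    [0, 0, 0],
    [0, 0, 0],
    [0, 0, 0],
    [0, 0, 0],
    [0, 0, 0],
    [0, 0, 0],
    [0, 0, 0],
    [0, 0, 0],
    [0, 0, 0],
    [0, 0, 0],
  ],
)

```text
time_s: 22.43
ee_pos: [0.4464, -0.3612, 0.1178]
tcp_rot: [-0.002, 0.078, 0.997, -0.0]
ft_force: [-0.1, 0.5, -1.3]
grip_width: 0.0351
finger_force: 15.0
```

```bash
python3 - <<'E'
from h import *
s,r=st();print(s['grip_width']);snap('top')
to((*wor((-.05,.019),CR,AR),.02),81.7)
E
```

```text
0.035053333812418666
at [ 0.448  -0.3578  0.1188] travel [-0.0029, 0.0026, 0.0988] dr [0.001, -0.004, -0.009]
```

Emit:
apply_moves(
  travel=[
    [0, 0, 0],
    [0, 0, 0.03],
    [0, 0, 0.06],
    [0, 0, 0.085],
    [0, 0, 0.1],
    [0, 0, 0.1],
    [0, 0, 0.1],
  ],
  dr=[
    [0, 0, 0],
    [0, 0, 0],
    [0, 0, 0],
    [0, 0, 0],
    [0, 0, 0],
    [0, 0, 0],
    [0, 0, 0],
  ],
)

```text
time_s: 23.07
ee_pos: [0.452, -0.3537, 0.0211]
tcp_rot: [-0.0, 0.072, 0.997, 0.001]
ft_force: [-0.5, -0.7, -0.6]
grip_width: 0.0351
finger_force: 15.0
```

Emit:
apply_moves(
  travel=[
    [0, 0, 0],
    [0, 0, 0],
    [0, 0, 0],
    [0, 0, 0],
  ],
  dr=[
    [0, 0, 0],
    [0, 0, 0],
    [0, 0, 0],
    [0, 0, 0],
  ],
  claw=0.05,
)

```text
time_s: 23.4
ee_pos: [0.4524, -0.3586, 0.023]
tcp_rot: [0.002, 0.074, 0.997, -0.002]
ft_force: [-0.6, -5.5, 1.8]
grip_width: 0.0493
finger_force: 2.5
```

Emit:
apply_moves(
  travel=[
    [0, 0, -0.04],
    [0, 0, -0.08],
    [0, 0, -0.12],
    [0, 0, -0.15],
    [0, 0, -0.15],
  ],
  dr=[
    [0, 0, 0],
    [0, 0, 0],
    [0, 0, 0],
    [0, 0, 0],
    [0, 0, 0],
  ],
)

```text
time_s: 23.82
ee_pos: [0.4553, -0.3583, 0.1792]
tcp_rot: [0.006, 0.074, 0.997, -0.004]
ft_force: [0.9, -0.5, -0.1]
grip_width: 0.05
finger_force: 0.0
```

```bash
python3 - <<'E'
from h import *
s,r=st();print(s['grip_width']);snap('top');L=load('top');discs(L);snap('wrist')
to((.4987,-.0221,.20),81.7)
im=np.hstack([cv2.resize(L['im'][180:340,410:570],(400,400)),cv2.resize(load('wrist')['im'][:300],(400,400))])
cv2.imwrite('pics/c2.png',im[:,:,::-1])
E
```

```text
0.049961342259488194
disc px [317.7 229. ] n 213 pos [ 0.5844 -0.0136  0.068 ] [16 17]
disc px [320.3 268.3] n 216 pos [ 0.4987 -0.0206  0.068 ] [17 17]
at [ 0.4523 -0.3563  0.1736] travel [0.0032, 0.3373, -0.0272] dr [-0.002, 0.004, -0.003]
```

View pics/c2.png

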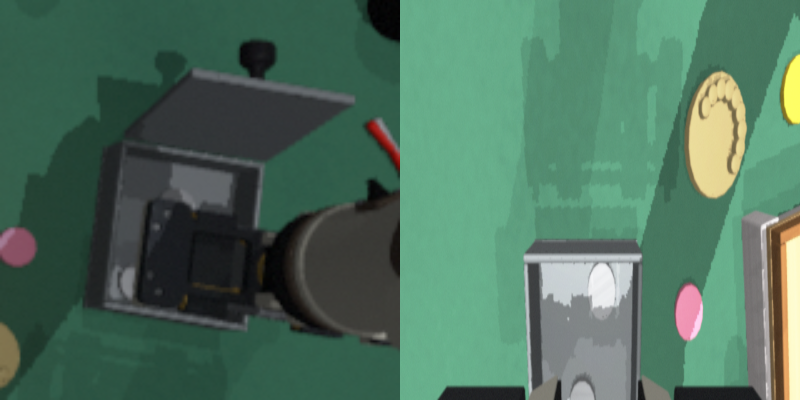

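The disc lies in case R. Next, the disc at (0.4987, -0.0214).

Emit:
apply_moves(
  travel=[
    [0, 0.04, 0],
    [0.001, 0.08, 0],
    [0.001, 0.12, 0],
    [0.002, 0.16, 0],
    [0.002, 0.2, 0],
    [0.003, 0.24, 0],
    [0.003, 0.28, 0.01],
    [0.003, 0.32, 0.03],
    [0.003, 0.338, 0.05],
    [0.003, 0.338, 0.05],
  ],
  dr=[
    [0, 0, 0],
    [0, 0, 0],
    [0, 0, 0],
    [0, 0, 0],
    [0, 0, 0],
    [0, 0, 0],
    [0, 0, 0],
    [0, 0, 0],
    [0, 0, 0],
    [0, 0, 0],
  ],
)

```text
time_s: 24.75
ee_pos: [0.4945, -0.0142, 0.1169]
tcp_rot: [-0.004, 0.07, 0.998, 0.002]
ft_force: [-0.6, -0.2, 0.4]
grip_width: 0.0499
finger_force: 0.0
```

Emit:
apply_moves(
  travel=[
    [0, 0, 0],
    [0, 0, 0],
    [0, 0, 0],
  ],
  dr=[
    [0, 0, 0],
    [0, 0, 0],
    [0, 0, 0],
  ],
)

```text
time_s: 25.0
ee_pos: [0.4978, -0.0225, 0.121]
tcp_rot: [-0.0, 0.075, 0.997, -0.0]
ft_force: [0.2, -1.2, -0.6]
grip_width: 0.0503
finger_force: 0.0
```

```bash
python3 - <<'E'
from h import *
snap('wrist');L=load('wrist');discs(L)
to((.4987,-.0214,.061),81.7)
E
```

```text
disc px [321.2 264.4] n 3293 pos [ 0.4983 -0.0215  0.068 ] [65 65]
disc px [354.2 387.6] n 1679 pos [ 0.5765 -0.0135  0.068 ] [60 35]
at [ 0.4981 -0.0226  0.1213] travel [-0.0004, 0.0013, 0.0603] dr [-0.001, 0.001, -0.006]
```

Emit:
apply_moves(
  travel=[
    [0, 0.001, 0.03],
    [0, 0.001, 0.05],
    [0, 0.001, 0.06],
    [0, 0.001, 0.06],
    [0, 0.001, 0.06],
    [0, 0.001, 0.06],
  ],
  dr=[
    [0, 0, 0],
    [0, 0, 0],
    [0, 0, 0],
    [0, 0, 0],
    [0, 0, 0],
    [0, 0, 0],
  ],
)

```text
time_s: 25.55
ee_pos: [0.4985, -0.0207, 0.0615]
tcp_rot: [0.0, 0.075, 0.997, -0.0]
ft_force: [-0.4, 0.5, -1.0]
grip_width: 0.0494
finger_force: 0.0
```

Emit:
apply_moves(
  travel=[
    [0, 0, 0],
    [0, 0, 0],
    [0, 0, 0],
    [0, 0, 0],
    [0, 0, 0],
  ],
  dr=[
    [0, 0, 0],
    [0, 0, 0],
    [0, 0, 0],
    [0, 0, 0],
    [0, 0, 0],
  ],
  claw=0.0,
  grip_force=15,
)

```text
time_s: 25.97
ee_pos: [0.4982, -0.0201, 0.0612]
tcp_rot: [0.0, 0.074, 0.997, -0.0]
ft_force: [-1.4, -0.3, 2.6]
grip_width: 0.0352
finger_force: 15.0
```

```bash
python3 - <<'E'
from h import *
to((*wor((-.05,-.014),CR,AR),.021),81.7)
to((*wor((-.011,.010),CR,AR),.021),81.7)
E
```

```text
at [ 0.4982 -0.0201  0.0612] travel [-0.0027, -0.3718, 0.0403] dr [-0.0, 0.0, -0.003]
at [ 0.4982 -0.0201  0.0612] travel [-0.0416, -0.3476, 0.0403] dr [-0.0, 0.0, -0.003]
```

Emit:
apply_moves(
  travel=[
    [0, 0, -0.04],
    [0, -0.02, -0.08],
    [0, -0.06, -0.09],
    [0, -0.1, -0.09],
    [-0.001, -0.14, -0.09],
    [-0.001, -0.18, -0.09],
    [-0.001, -0.22, -0.09],
    [-0.002, -0.26, -0.09],
    [-0.002, -0.3, -0.09],
    [-0.003, -0.34, -0.08],
  ],
  dr=[
    [0, 0, 0],
    [0, 0, 0],
    [0, 0, 0],
    [0, 0, 0],
    [0, 0, 0],
    [0, 0, 0],
    [0, 0, 0],
    [0, 0, 0],
    [0, 0, 0],
    [0, 0, 0],
  ],
)

```text
time_s: 26.8
ee_pos: [0.4513, -0.3591, 0.1425]
tcp_rot: [0.001, 0.074, 0.997, -0.001]
ft_force: [1.4, 0.3, 1.0]
grip_width: 0.0353
finger_force: 15.0
```

Emit:
apply_moves(
  travel=[
    [0, -0.032, 0],
    [0, -0.032, 0.03],
    [0, -0.032, 0.07],
    [0, -0.032, 0.1],
    [0, -0.032, 0.12],
    [0, -0.032, 0.12],
    [0, -0.032, 0.12],
    [0, -0.032, 0.12],
  ],
  dr=[
    [0, 0, 0],
    [0, 0, 0],
    [0, 0, 0],
    [0, 0, 0],
    [0, 0, 0],
    [0, 0, 0],
    [0, 0, 0],
    [0, 0, 0],
  ],
)

```text
time_s: 27.47
ee_pos: [0.4471, -0.3886, 0.022]
tcp_rot: [0.001, 0.074, 0.997, -0.0]
ft_force: [0.2, -0.4, 0.2]
grip_width: 0.0349
finger_force: 15.0
```

Emit:
apply_moves(
  travel=[
    [0, 0, 0],
    [0, 0, 0],
    [0, 0, 0],
    [0, 0, 0],
  ],
  dr=[
    [0, 0, 0],
    [0, 0, 0],
    [0, 0, 0],
    [0, 0, 0],
  ],
  claw=0.05,
)

```text
time_s: 27.8
ee_pos: [0.4468, -0.3888, 0.0221]
tcp_rot: [0.001, 0.074, 0.997, -0.001]
ft_force: [0.7, 0.6, 0.7]
grip_width: 0.0495
finger_force: 0.0
```

Emit:
apply_moves(
  travel=[
    [0, 0, -0.04],
    [0, 0, -0.08],
    [0, 0, -0.12],
    [0, 0, -0.15],
    [0, 0, -0.15],
  ],
  dr=[
    [0, 0, 0],
    [0, 0, 0],
    [0, 0, 0],
    [0, 0, 0],
    [0, 0, 0],
  ],
)

```text
time_s: 28.22
ee_pos: [0.4501, -0.3913, 0.1789]
tcp_rot: [0.005, 0.074, 0.997, -0.004]
ft_force: [1.2, -0.4, 0.2]
grip_width: 0.0501
finger_force: 0.0
```

```bash
python3 - <<'E'
from h import *
s,r=st();print(s['grip_width']);snap('top');L=load('top');discs(L);snap('wrist')
to((.5844,-.0145,.12),81.7)
W=load('wrist');C=cloud(W)
for n,LL in(('w',W),('t',L)):
    C=cloud(LL);P=C.reshape(-1,3);a=np.radians(AR);d=P[:,:2]-CR
    X=d[:,0]*np.cos(a)+d[:,1]*np.sin(a);Y=-d[:,0]*np.sin(a)+d[:,1]*np.cos(a)
    m=((abs(X)<.069)&(abs(Y)<.059)&(P[:,2]>.0105)&(P[:,2]<.03)).reshape(480,640).astype(np.uint8)
    k,lab,stt,cen=cv2.connectedComponentsWithStats(m)
    for i in range(1,k):
        if stt[i,4]>60: print(n,cen[i].round(),stt[i,4],(own(np.median(C[lab==i],0),CR,AR)*1000).round(1),np.median(C[lab==i][:,2]))
E
```

```text
0.050057190112632405
disc px [317.7 229. ] n 213 pos [ 0.5844 -0.0135  0.068 ] [16 17]
at [ 0.4472 -0.3891  0.1732] travel [-0.0803, 0.3909, 0.0525] dr [-0.003, 0.004, -0.003]
w [342. 218.] 3105 [-47.3   0.6] 0.014399214763284924
w [415. 242.] 526 [-29.3  58.6] 0.020433970395105076
w [330. 304.] 1309 [26.8 -7.2] 0.01337170389740541
t [480. 262.] 167 [29.2 -4.9] 0.013969634413008332
t [470. 293.] 294 [-46.1  12. ] 0.015874689202468643
```

Emit:
apply_moves(
  travel=[
    [0, 0.04, 0],
    [0, 0.08, 0],
    [0, 0.12, 0],
    [-0.01, 0.16, 0],
    [-0.02, 0.2, 0],
    [-0.03, 0.24, 0],
    [-0.045, 0.28, 0.0],
    [-0.06, 0.32, 0.01],
    [-0.075, 0.35, 0.02],
    [-0.08, 0.38, 0.04],
  ],
  dr=[
    [0, 0, 0],
    [0, 0, 0],
    [0, 0, 0],
    [0, 0, 0],
    [0, 0, 0],
    [0, 0, 0],
    [0, 0, 0],
    [0, 0, 0],
    [0, 0, 0],
    [0, 0, 0],
  ],
)

```text
time_s: 29.15
ee_pos: [0.584, -0.0214, 0.131]
tcp_rot: [0.002, 0.073, 0.997, 0.001]
ft_force: [0.3, -0.4, 0.6]
grip_width: 0.0502
finger_force: 0.0
```

Emit:
apply_moves(
  travel=[
    [0, 0.011, 0.01],
    [0, 0.011, 0.01],
    [0, 0.011, 0.01],
    [0, 0.011, 0.01],
  ],
  dr=[
    [0, 0, 0],
    [0, 0, 0],
    [0, 0, 0],
    [0, 0, 0],
  ],
)

```text
time_s: 29.48
ee_pos: [0.5821, -0.0156, 0.1205]
tcp_rot: [-0.001, 0.075, 0.997, -0.001]
ft_force: [0.4, -0.1, 1.1]
grip_width: 0.0499
finger_force: 0.0
```

```bash
python3 - <<'E'
from h import *
snap('wrist');L=load('wrist');discs(L)
to((.5840,-.0145,.061),81.7)
E
```

```text
disc px [322.2 267.1] n 3290 pos [ 0.584  -0.0143  0.068 ] [65 65]
at [ 0.5826 -0.016   0.1211] travel [-0.0012, 0.0018, 0.0601] dr [-0.001, -0.0, -0.006]
```

Emit:
apply_moves(
  travel=[
    [-0.001, 0.0015, 0.03],
    [-0.001, 0.0015, 0.05],
    [-0.001, 0.0015, 0.06],
    [-0.001, 0.0015, 0.06],
    [-0.001, 0.0015, 0.06],
    [-0.001, 0.0015, 0.06],
  ],
  dr=[
    [0, 0, 0],
    [0, 0, 0],
    [0, 0, 0],
    [0, 0, 0],
    [0, 0, 0],
    [0, 0, 0],
  ],
)

```text
time_s: 30.03
ee_pos: [0.5846, -0.0134, 0.0618]
tcp_rot: [0.001, 0.075, 0.997, -0.0]
ft_force: [-0.6, -0.2, 0.2]
grip_width: 0.0501
finger_force: 0.0
```

Emit:
apply_moves(
  travel=[
    [0, 0, 0],
    [0, 0, 0],
    [0, 0, 0],
    [0, 0, 0],
    [0, 0, 0],
  ],
  dr=[
    [0, 0, 0],
    [0, 0, 0],
    [0, 0, 0],
    [0, 0, 0],
    [0, 0, 0],
  ],
  claw=0.0,
  grip_force=15,
)

```text
time_s: 30.45
ee_pos: [0.5843, -0.0124, 0.0613]
tcp_rot: [0.0, 0.074, 0.997, -0.0]
ft_force: [-0.1, -1.3, 3.9]
grip_width: 0.0352
finger_force: 15.0
```

```bash
python3 - <<'E'
from h import *
to((*wor((-.012,.010),CR,AR),.023),81.7)
E
```

```text
at [ 0.5843 -0.0124  0.0613] travel [0.0434, -0.368, 0.0384] dr [-0.0, 0.0, -0.003]
```

Emit:
apply_moves(
  travel=[
    [0, 0, -0.04],
    [0.01, -0.02, -0.08],
    [0.02, -0.06, -0.09],
    [0.03, -0.1, -0.09],
    [0.04, -0.14, -0.09],
    [0.043, -0.18, -0.09],
    [0.043, -0.22, -0.09],
    [0.043, -0.26, -0.09],
    [0.043, -0.3, -0.09],
    [0.043, -0.34, -0.08],
  ],
  dr=[
    [0, 0, 0],
    [0, 0, 0],
    [0, 0, 0],
    [0, 0, 0],
    [0, 0, 0],
    [0, 0, 0],
    [0, 0, 0],
    [0, 0, 0],
    [0, 0, 0],
    [0, 0, 0],
  ],
)

```text
time_s: 31.28
ee_pos: [0.4922, -0.3443, 0.1426]
tcp_rot: [0.002, 0.074, 0.997, -0.001]
ft_force: [1.2, -0.7, -0.1]
grip_width: 0.0352
finger_force: 15.0
```

Emit:
apply_moves(
  travel=[
    [0, -0.028, 0],
    [0, -0.028, 0.03],
    [0, -0.028, 0.07],
    [0, -0.028, 0.1],
    [0, -0.028, 0.118],
    [0, -0.028, 0.118],
    [0, -0.028, 0.118],
    [0, -0.028, 0.118],
  ],
  dr=[
    [0, 0, 0],
    [0, 0, 0],
    [0, 0, 0],
    [0, 0, 0],
    [0, 0, 0],
    [0, 0, 0],
    [0, 0, 0],
    [0, 0, 0],
  ],
)

```text
time_s: 31.95
ee_pos: [0.4885, -0.37, 0.0241]
tcp_rot: [0.001, 0.074, 0.997, -0.0]
ft_force: [0.3, 0.0, 0.2]
grip_width: 0.035
finger_force: 15.0
```

Emit:
apply_moves(
  travel=[
    [0, 0, 0],
    [0, 0, 0],
    [0, 0, 0],
    [0, 0, 0],
  ],
  dr=[
    [0, 0, 0],
    [0, 0, 0],
    [0, 0, 0],
    [0, 0, 0],
  ],
  claw=0.05,
)

```text
time_s: 32.28
ee_pos: [0.488, -0.3701, 0.0241]
tcp_rot: [0.001, 0.074, 0.997, -0.001]
ft_force: [0.5, 0.1, 0.1]
grip_width: 0.0496
finger_force: 0.0
```

Emit:
apply_moves(
  travel=[
    [0, 0, -0.04],
    [0, 0, -0.08],
    [0, 0, -0.12],
    [0, 0, -0.16],
    [0, 0, -0.2],
    [0, 0, -0.2],
  ],
  dr=[
    [0, 0, 0],
    [0, 0, 0],
    [0, 0, 0],
    [0, 0, 0],
    [0, 0, 0],
    [0, 0, 0],
  ],
)

```text
time_s: 32.78
ee_pos: [0.4919, -0.3725, 0.233]
tcp_rot: [0.007, 0.074, 0.997, -0.004]
ft_force: [1.9, -0.4, -0.1]
grip_width: 0.0501
finger_force: 0.0
```

```bash
cat >> h.py <<'E'
def inside(LL,c,ang,z0=.0105,z1=.03):
    C=cloud(LL);P=C.reshape(-1,3);a=np.radians(ang);d=P[:,:2]-c
    X=d[:,0]*np.cos(a)+d[:,1]*np.sin(a);Y=-d[:,0]*np.sin(a)+d[:,1]*np.cos(a)
    m=((abs(X)<.069)&(abs(Y)<.057)&(P[:,2]>z0)&(P[:,2]<z1)).reshape(480,640).astype(np.uint8)
    k,lab,stt,cen=cv2.connectedComponentsWithStats(m)
    for i in range(1,k):
        if stt[i,4]>60: print(cen[i].round(),stt[i,4],(own(np.median(C[lab==i],0),c,ang)*1000).round(1),np.percentile(C[lab==i][:,2],[5,50,98]).round(4))
E
python3 - <<'E'
from h import *
s,r=st();print(s['grip_width'],s['ee_pos']);snap('top');L=load('top');discs(L);snap('wrist')
W=load('wrist');inside(W,CR,AR);print();inside(L,CR,AR)
h=own(s['ee_pos'],CR,AR);print(h)
# lid knob now
C=cloud(L);P=C.reshape(-1,3);q=P[(P[:,2]>.13)&(P[:,2]<.19)];o=np.array([[*own(p,CR,AR),p[2]] for p in q]);k=o[(o[:,0]>.125)&(o[:,0]<.18)&(abs(o[:,1])<.03)];print(len(k),k.min(0),k.max(0)) if len(k) else 0
# lid plane
o=np.array([[*own(p,CR,AR),p[2]] for p in P[(P[:,2]>.07)&(P[:,2]<.25)&(abs(P[:,1]+.38)<.15)&(P[:,0]<.75)]]);k=o[(o[:,0]>.07)&(o[:,0]<.13)&(abs(o[:,1]-.0)<.06)]
print(len(k)); 
for z in(.09,.12,.15,.18,.2): 
    kk=k[abs(k[:,2]-z)<.006]; print(z,np.median(kk[:,0]) if len(kk) else None)
E
```

```text
0.050063967128737105 [ 0.49193216 -0.37254865  0.23304311]
[312. 162.] 2531 [-47.1   1.1] [0.0124 0.0144 0.0209]
[321. 203.] 1164 [-9.5  9. ] [0.012  0.0134 0.015 ]
[304. 242.] 1083 [27.1 -7.1] [0.012  0.0134 0.0149]
[271. 286.] 108 [ 68.8 -36.2] [0.0123 0.018  0.0297]
[304. 286.] 116 [68.8 -6.9] [0.0121 0.02   0.0295]

[478. 262.] 124 [28.3 -1. ] [0.0112 0.0139 0.0182]
[471. 277.] 184 [-8.9 11.1] [0.0114 0.0142 0.0181]
[473. 294.] 374 [-46.7   3.5] [0.0115 0.0161 0.0228]
[-0.0069151   0.00813836]
160 [ 0.12566491 -0.0134886   0.15918784] [0.14898808 0.01461722 0.1834366 ]
1692
0.09 0.0814033564495624
0.12 0.08685046385391745
0.15 0.09249326643702527
0.18 0.09839131757466205
0.2 0.10379238615708122
```

All four discs are in case R and the board is clear. Now to case L's lid.

```bash
python3 - <<'E'
from h import *
to((.4803,.3752,.2),86.9)
E
```

```text
at [ 0.4887 -0.3706  0.226 ] travel [0.1183, 0.7365, 0.0232] dr [-0.003, 0.005, -0.094]
```

Emit:
apply_moves(
  travel=[
    [0.006, 0.04, 0],
    [0.012, 0.08, 0],
    [0.018, 0.12, 0],
    [0.024, 0.16, 0],
    [0.031, 0.2, 0],
    [0.037, 0.24, 0],
    [0.044, 0.28, 0],
    [0.05, 0.32, 0],
    [0.057, 0.36, 0],
    [0.063, 0.4, 0],
  ],
  dr=[
    [0, 0, -0.01],
    [0, 0, -0.02],
    [0, 0, -0.03],
    [0, 0, -0.04],
    [0, 0, -0.05],
    [0, 0, -0.06],
    [0, 0, -0.07],
    [0, 0, -0.08],
    [0, 0, -0.09],
    [0, 0, -0.094],
  ],
  claw=0.07,
)

```text
time_s: 33.72
ee_pos: [0.4821, 0.0369, 0.2215]
tcp_rot: [-0.001, 0.027, 1.0, -0.0]
ft_force: [1.3, -0.2, 0.5]
grip_width: 0.0703
finger_force: 0.0
```

Emit:
apply_moves(
  travel=[
    [0.003, 0.04, 0],
    [0.006, 0.08, 0],
    [0.009, 0.12, 0],
    [0.012, 0.16, 0],
    [0.015, 0.2, 0],
    [0.018, 0.24, 0],
    [0.021, 0.28, 0],
    [0.024, 0.32, 0.01],
    [0.024, 0.335, 0.02],
    [0.024, 0.335, 0.02],
  ],
  dr=[
    [0, 0, 0],
    [0, 0, 0],
    [0, 0, 0],
    [0, 0, 0],
    [0, 0, 0],
    [0, 0, 0],
    [0, 0, 0],
    [0, 0, 0],
    [0, 0, 0],
    [0, 0, 0],
  ],
)

```text
time_s: 34.55
ee_pos: [0.4739, 0.3753, 0.1993]
tcp_rot: [-0.003, 0.023, 1.0, 0.0]
ft_force: [-1.1, 0.0, 0.4]
grip_width: 0.0702
finger_force: 0.0
```

```bash
python3 - <<'E'
from h import *
s,r=st();print(s['q'].round(2))
to((.4803,.3752,.15),86.9)
E
```

```text
[-0.26  0.48 -0.6   1.69  0.3   1.07  0.57]
at [0.4739 0.3753 0.1993] travel [-0.0067, 0.0001, 0.0493] dr [0.0, -0.006, 0.008]
```

Emit:
apply_moves(
  travel=[
    [-0.005, 0, 0.02],
    [-0.005, 0, 0.03],
    [-0.005, 0, 0.03],
    [-0.005, 0, 0.03],
    [-0.005, 0, 0.03],
  ],
  dr=[
    [0, 0, 0.008],
    [0, 0, 0.008],
    [0, 0, 0.008],
    [0, 0, 0.008],
    [0, 0, 0.008],
  ],
)

```text
time_s: 34.97
ee_pos: [0.4831, 0.3701, 0.1732]
tcp_rot: [-0.0, 0.031, 1.0, -0.0]
ft_force: [0.6, 0.0, 0.2]
grip_width: 0.0703
finger_force: 0.0
```

```bash
python3 - <<'E'
from h import *
snap('wrist'); W=load('wrist'); C=cloud(W)
m=(C[:,:,2]>.085)&(C[:,:,2]<.12)&(abs(C[:,:,0]-.480)<.03)&(abs(C[:,:,1]-.375)<.03)
print(m.sum(),np.argwhere(m).mean(0),C[m].min(0),C[m].max(0))
rect(W,(0,0,640,285),.055,.075)
to((.4803,.3752,.084),86.9)
E
```

```text
1896 [247.24367089 327.58544304] [0.46626738 0.36156722 0.09263184] [0.49346545 0.38862953 0.10891586]
n 17658 z 0.0639 rect c [485.2 377.7] size [434.2  70.7] ang 86.41
at [0.4834 0.3705 0.1737] travel [0.0034, 0.0045, 0.0897] dr [0.0, 0.001, -0.008]
```

Knob centre is about (0.480, 0.375), as measured.

Emit:
apply_moves(
  travel=[
    [0.003, 0.0045, 0.03],
    [0.003, 0.0045, 0.06],
    [0.003, 0.0045, 0.08],
    [0.003, 0.0045, 0.09],
    [0.003, 0.0045, 0.09],
    [0.003, 0.0045, 0.09],
  ],
  dr=[
    [0, 0, -0.008],
    [0, 0, -0.008],
    [0, 0, -0.008],
    [0, 0, -0.008],
    [0, 0, -0.008],
    [0, 0, -0.008],
  ],
)

```text
time_s: 35.52
ee_pos: [0.4807, 0.3758, 0.0838]
tcp_rot: [0.0, 0.027, 1.0, 0.0]
ft_force: [0.2, -0.4, 0.1]
grip_width: 0.0699
finger_force: 0.0
```

Emit:
apply_moves(
  travel=[
    [0, 0, 0],
    [0, 0, 0],
    [0, 0, 0],
    [0, 0, 0],
    [0, 0, 0],
    [0, 0, 0],
    [0, 0, 0],
    [0, 0, 0],
    [0, 0, 0],
    [0, 0, 0],
  ],
  dr=[
    [0, 0, 0],
    [0, 0, 0],
    [0, 0, 0],
    [0, 0, 0],
    [0, 0, 0],
    [0, 0, 0],
    [0, 0, 0],
    [0, 0, 0],
    [0, 0, 0],
    [0, 0, 0],
  ],
  claw=0.0,
  grip_force=20,
)

```text
time_s: 36.35
ee_pos: [0.4803, 0.3757, 0.0831]
tcp_rot: [0.0, 0.027, 1.0, 0.0]
ft_force: [1.2, -0.3, 1.0]
grip_width: 0.027
finger_force: 20.0
```

Emit:
apply_moves(
  travel=[
    [-0.005, 0, -0.0115],
    [-0.011, 0, -0.023],
    [-0.018, 0, -0.034],
    [-0.0264, 0, -0.0433],
    [-0.0355, 0, -0.0525],
    [-0.0455, 0, -0.0602],
    [-0.056, 0, -0.067],
    [-0.0676, 0, -0.0729],
    [-0.0795, 0, -0.0775],
    [-0.0918, 0, -0.081],
  ],
  dr=[
    [0, 0, 0],
    [0, 0, 0],
    [0, 0, 0],
    [0, 0, 0],
    [0, 0, 0],
    [0, 0, 0],
    [0, 0, 0],
    [0, 0, 0],
    [0, 0, 0],
    [0, 0, 0],
  ],
)

```text
time_s: 37.18
ee_pos: [0.5719, 0.3705, 0.1652]
tcp_rot: [-0.001, 0.027, 1.0, -0.0]
ft_force: [-1.7, 1.6, -3.1]
grip_width: 0.0267
finger_force: 20.0
```

Emit:
apply_moves(
  travel=[
    [-0.0125, 0, -0.0021],
    [-0.0252, 0, -0.0031],
    [-0.038, 0, -0.0027],
    [-0.0507, 0, -0.0012],
    [-0.0631, 0, 0.0017],
    [-0.0752, 0, 0.0059],
    [-0.0868, 0, 0.0111],
    [-0.0924, 0, 0.0142],
    [-0.0924, 0, 0.0142],
  ],
  dr=[
    [0, 0, 0],
    [0, 0, 0],
    [0, 0, 0],
    [0, 0, 0],
    [0, 0, 0],
    [0, 0, 0],
    [0, 0, 0],
    [0, 0, 0],
    [0, 0, 0],
  ],
)

```text
time_s: 37.93
ee_pos: [0.6663, 0.3652, 0.1502]
tcp_rot: [0.001, 0.028, 1.0, 0.001]
ft_force: [1.8, 0.0, 0.7]
grip_width: 0.0266
finger_force: 20.0
```

Emit:
apply_moves(
  travel=[
    [0, 0, 0],
    [0, 0, 0],
    [0, 0, 0],
    [0, 0, 0],
    [0, 0, 0],
    [0, 0, 0],
    [0, 0, 0],
    [0, 0, 0],
  ],
  dr=[
    [0, 0, 0],
    [0, 0, 0],
    [0, 0, 0],
    [0, 0, 0],
    [0, 0, 0],
    [0, 0, 0],
    [0, 0, 0],
    [0, 0, 0],
  ],
  claw=0.07,
)

```text
time_s: 38.6
ee_pos: [0.6641, 0.3656, 0.1498]
tcp_rot: [-0.0, 0.027, 1.0, -0.0]
ft_force: [-0.5, -0.1, -0.4]
grip_width: 0.0694
finger_force: 0.0
```

Emit:
apply_moves(
  travel=[
    [0, 0, -0.03],
    [0, 0, -0.07],
    [0.0, 0, -0.11],
    [0.0, 0, -0.13],
    [0.04, 0, -0.13],
    [0.08, 0, -0.13],
    [0.12, 0, -0.13],
  ],
  dr=[
    [0, 0, 0],
    [0, 0, 0],
    [0, 0, 0],
    [0, 0, 0],
    [0, 0, 0],
    [0, 0, 0],
    [0, 0, 0],
  ],
)

```text
time_s: 39.18
ee_pos: [0.5433, 0.3721, 0.28]
tcp_rot: [0.0, 0.028, 1.0, 0.001]
ft_force: [0.1, 1.3, 1.2]
grip_width: 0.0703
finger_force: 0.0
```

```bash
cat >> h.py <<'E'
def trayballs(L):
    C=cloud(L);P=C.reshape(-1,3);c=wor((0,.168),CS,AS);a=np.radians(AS);d=P[:,:2]-c
    X=d[:,0]*np.cos(a)+d[:,1]*np.sin(a);Y=-d[:,0]*np.sin(a)+d[:,1]*np.cos(a)
    im=cv2.cvtColor(L['im'],cv2.COLOR_RGB2HSV).reshape(-1,3)
    fl=.0045+abs(Y)*.22
    m=((abs(X)<.11)&(Y>-.046)&(Y<.052)&(P[:,2]>fl+.009)&(P[:,2]<.045)).reshape(480,640).astype(np.uint8)
    k,lab,stt,cen=cv2.connectedComponentsWithStats(m)
    for i in range(1,k):
        if stt[i,4]>30: print('ball',cen[i].round(1),stt[i,4],stt[i,2:4],px(L,*cen[i],.022).round(4),(own(px(L,*cen[i],.022),c,AS)*1000).round(1),np.percentile(C[lab==i][:,2],[5,98]).round(4))
E
python3 - <<'E'
from h import *
s,r=st();print(s['q'].round(2),s['ee_pos'])
a,_=snap('top');b,_=snap('scene');L=load('top');snap('wrist');W=load('wrist')
inside(L,CL,AL,.0105,.04);print();inside(W,CL,AL,.0105,.04); trayballs(L)
im=np.hstack([cv2.resize(a[170:330,80:280],(400,320)),cv2.resize(b[240:440,300:480],(360,320))])
cv2.imwrite('pics/c3.png',im[:,:,::-1])
E
```

```text
[-0.23  0.5  -0.59  1.46  0.28  1.26  0.66] [0.54333269 0.37207948 0.28004904]
[153. 243.] 151 [ 25.4 -23.4] [0.0217 0.0319 0.0369]

[297. 216.] 662 [ 24.2 -20.3] [0.023  0.031  0.0358]
ball [262.8 252.1] 136 [14 13] [0.536  0.1074 0.022 ] [ 2.2 -0.4] [0.0234 0.0375]
ball [265.  292.6] 142 [13 14] [0.4456 0.0997 0.022 ] [-88.5   0.1] [0.0233 0.037 ]
```

View pics/c3.png

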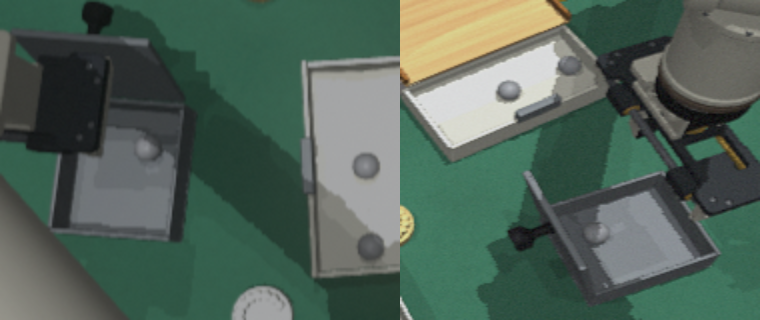

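Case L holds the old ball. The tray balls are at (0.536, 0.107) and (0.446, 0.100).

```bash
python3 - <<'E'
from h import *
to((.536,.1074,.13),95.2)
E
```

```text
at [0.5399 0.3735 0.2802] travel [-0.0089, -0.2659, 0.1504] dr [-0.001, -0.001, -0.138]
```

Emit:
apply_moves(
  travel=[
    [0, -0.04, 0],
    [0, -0.08, 0],
    [0, -0.12, 0.02],
    [0, -0.16, 0.04],
    [-0.003, -0.2, 0.07],
    [-0.006, -0.24, 0.1],
    [-0.009, -0.266, 0.14],
    [-0.009, -0.266, 0.15],
    [-0.009, -0.266, 0.15],
    [-0.009, -0.266, 0.15],
  ],
  dr=[
    [0, 0, -0.03],
    [0, 0, -0.06],
    [0, 0, -0.09],
    [0, 0, -0.12],
    [0, 0, -0.138],
    [0, 0, -0.138],
    [0, 0, -0.138],
    [0, 0, -0.138],
    [0, 0, -0.138],
    [0, 0, -0.138],
  ],
  claw=0.04,
)

```text
time_s: 40.17
ee_pos: [0.5388, 0.1037, 0.1281]
tcp_rot: [-0.002, -0.04, 0.999, -0.0]
ft_force: [-0.3, 0.7, -0.2]
grip_width: 0.0399
finger_force: 0.0
```

Emit:
apply_moves(
  travel=[
    [0, 0, 0],
    [0, 0, 0],
  ],
  dr=[
    [0, 0, 0],
    [0, 0, 0],
  ],
)

```text
time_s: 40.33
ee_pos: [0.5407, 0.1079, 0.1314]
tcp_rot: [0.002, -0.043, 0.999, 0.001]
ft_force: [-1.0, 0.5, 0.2]
grip_width: 0.0402
finger_force: 0.0
```

```bash
python3 - <<'E'
from h import *
snap('wrist');trayballs(load('wrist'))
to((.536,.1074,.0150),95.2)
E
```

```text
ball [317.5  83.2] 2002 [49 52] [0.4452 0.0987 0.022 ] [-89.   -0.8] [0.0237 0.035 ]
ball [318.2 228.1] 1555 [45 45] [0.5352 0.1069 0.022 ] [ 1.4 -0.8] [0.0223 0.035 ]
at [0.5406 0.108  0.1315] travel [0.005, -0.0003, 0.1165] dr [0.001, 0.003, -0.004]
```

Emit:
apply_moves(
  travel=[
    [0.005, -0.001, 0.03],
    [0.005, -0.001, 0.06],
    [0.005, -0.001, 0.09],
    [0.005, -0.001, 0.11],
    [0.005, -0.001, 0.1165],
    [0.005, -0.001, 0.1165],
    [0.005, -0.001, 0.1165],
  ],
  dr=[
    [0, 0, 0],
    [0, 0, 0],
    [0, 0, 0],
    [0, 0, 0],
    [0, 0, 0],
    [0, 0, 0],
    [0, 0, 0],
  ],
)

```text
time_s: 40.97
ee_pos: [0.5352, 0.1057, 0.0144]
tcp_rot: [0.001, -0.043, 0.999, 0.0]
ft_force: [-0.5, 0.6, -0.2]
grip_width: 0.0398
finger_force: 0.0
```

Emit:
apply_moves(
  travel=[
    [0, 0, 0],
    [0, 0, 0],
    [0, 0, 0],
    [0, 0, 0],
    [0, 0, 0],
  ],
  dr=[
    [0, 0, 0],
    [0, 0, 0],
    [0, 0, 0],
    [0, 0, 0],
    [0, 0, 0],
  ],
  claw=0.0,
  grip_force=15,
)

```text
time_s: 41.38
ee_pos: [0.536, 0.1058, 0.0152]
tcp_rot: [0.002, -0.042, 0.999, 0.001]
ft_force: [-0.6, 1.8, 6.5]
grip_width: 0.0285
finger_force: 15.0
```

```bash
python3 - <<'E'
from h import *
s,r=st();print(s['grip_width'],s['finger_force'])
to((*wor((-.045,.0),CL,AL),.02),86.9)
E
```

```text
0.028527700585455684 15.00063344836235
at [0.536  0.1058 0.0152] travel [0.0324, 0.2737, -0.0046] dr [0.001, 0.004, 0.139]
```

Emit:
apply_moves(
  travel=[
    [0, 0, -0.04],
    [0, 0, -0.08],
    [0, 0.02, -0.12],
    [0.01, 0.06, -0.13],
    [0.02, 0.1, -0.13],
    [0.03, 0.14, -0.13],
    [0.0324, 0.18, -0.13],
    [0.0324, 0.22, -0.13],
    [0.0324, 0.26, -0.13],
    [0.0324, 0.274, -0.12],
  ],
  dr=[
    [0, 0, 0],
    [0, 0, 0],
    [0, 0, 0],
    [0, 0, 0.04],
    [0, 0, 0.08],
    [0, 0, 0.12],
    [0, 0, 0.139],
    [0, 0, 0.139],
    [0, 0, 0.139],
    [0, 0, 0.139],
  ],
)

```text
time_s: 42.22
ee_pos: [0.4774, 0.3834, 0.1365]
tcp_rot: [0.002, 0.024, 1.0, 0.004]
ft_force: [-0.6, 1.1, 0.2]
grip_width: 0.0288
finger_force: 15.0
```

Emit:
apply_moves(
  travel=[
    [0, 0, 0],
    [0, 0, 0.02],
    [0, 0, 0.05],
    [0, 0, 0.085],
    [0, 0, 0.11],
    [0, 0, 0.115],
    [0, 0, 0.115],
    [0, 0, 0.115],
  ],
  dr=[
    [0, 0, 0],
    [0, 0, 0],
    [0, 0, 0],
    [0, 0, 0],
    [0, 0, 0],
    [0, 0, 0],
    [0, 0, 0],
    [0, 0, 0],
  ],
)

```text
time_s: 42.88
ee_pos: [0.4795, 0.3742, 0.019]
tcp_rot: [0.0, 0.028, 1.0, -0.0]
ft_force: [0.2, 0.2, -1.8]
grip_width: 0.0287
finger_force: 15.0
```

Emit:
apply_moves(
  travel=[
    [0, 0, 0],
    [0, 0, 0],
    [0, 0, 0],
    [0, 0, 0],
  ],
  dr=[
    [0, 0, 0],
    [0, 0, 0],
    [0, 0, 0],
    [0, 0, 0],
  ],
  claw=0.04,
)

```text
time_s: 43.22
ee_pos: [0.4794, 0.3752, 0.0192]
tcp_rot: [0.001, 0.027, 1.0, 0.0]
ft_force: [-0.0, -0.0, -0.1]
grip_width: 0.0402
finger_force: 0.0
```

Emit:
apply_moves(
  travel=[
    [0, 0, -0.04],
    [0, 0, -0.08],
    [0, 0, -0.12],
    [0, 0, -0.15],
    [0, 0, -0.15],
    [0, 0, -0.15],
  ],
  dr=[
    [0, 0, 0],
    [0, 0, 0],
    [0, 0, 0],
    [0, 0, 0],
    [0, 0, 0],
    [0, 0, 0],
  ],
)

```text
time_s: 43.72
ee_pos: [0.4802, 0.376, 0.1712]
tcp_rot: [0.002, 0.027, 1.0, 0.002]
ft_force: [0.4, 0.1, -0.8]
grip_width: 0.0399
finger_force: 0.0
```

```bash
python3 - <<'E'
from h import *
s,r=st();print(s['grip_width'])
snap('top');snap('wrist')
for n in('top','wrist'): print(n);inside(load(n),CL,AL,.0105,.04);trayballs(load(n))
to((.4450,.0987,.13),95.2)
E
```

```text
0.039902914228580694
top
[154. 243.] 148 [ 25.5 -23.5] [0.0209 0.0317 0.0376]
ball [265.  292.6] 142 [13 14] [0.4456 0.0997 0.022 ] [-88.5   0.1] [0.023  0.0373]
wrist
[318. 224.] 1214 [-48.3  -1.3] [0.0228 0.0308 0.0355]
[294. 311.] 1036 [ 21.2 -20.1] [0.0206 0.0305 0.0355]
at [0.4785 0.3742 0.1678] travel [0.0184, -0.2769, 0.038] dr [-0.001, -0.0, -0.146]
```

Emit:
apply_moves(
  travel=[
    [0.002, -0.04, 0],
    [0.004, -0.08, 0],
    [0.007, -0.12, 0],
    [0.01, -0.16, 0],
    [0.013, -0.2, 0],
    [0.016, -0.24, 0.01],
    [0.018, -0.277, 0.03],
    [0.018, -0.277, 0.037],
    [0.018, -0.277, 0.037],
    [0.018, -0.277, 0.037],
  ],
  dr=[
    [0, 0, -0.03],
    [0, 0, -0.06],
    [0, 0, -0.09],
    [0, 0, -0.12],
    [0, 0, -0.146],
    [0, 0, -0.146],
    [0, 0, -0.146],
    [0, 0, -0.146],
    [0, 0, -0.146],
    [0, 0, -0.146],
  ],
)

```text
time_s: 44.65
ee_pos: [0.4446, 0.0993, 0.1301]
tcp_rot: [-0.001, -0.045, 0.999, 0.0]
ft_force: [-0.2, 0.8, 0.6]
grip_width: 0.0404
finger_force: 0.0
```

Emit:
apply_moves(
  travel=[
    [0, 0, 0],
    [0, 0, 0],
    [0, 0, 0],
  ],
  dr=[
    [0, 0, 0],
    [0, 0, 0],
    [0, 0, 0],
  ],
)

```text
time_s: 44.9
ee_pos: [0.4461, 0.1008, 0.1316]
tcp_rot: [0.0, -0.047, 0.999, 0.0]
ft_force: [-0.2, 0.7, -0.1]
grip_width: 0.0399
finger_force: 0.0
```

```bash
python3 - <<'E'
from h import *
snap('wrist');trayballs(load('wrist'))
to((.445,.099,.0155),95.2)
E
```

```text
ball [316.3 234.4] 1539 [44 44] [0.4447 0.0988 0.022 ] [-89.5  -0.7] [0.0226 0.0349]
at [0.446  0.1006 0.1316] travel [0.0013, -0.0015, 0.1161] dr [0.0, 0.001, 0.003]
```

Emit:
apply_moves(
  travel=[
    [0.001, -0.0015, 0.03],
    [0.001, -0.0015, 0.06],
    [0.001, -0.0015, 0.09],
    [0.001, -0.0015, 0.11],
    [0.001, -0.0015, 0.1155],
    [0.001, -0.0015, 0.1155],
    [0.001, -0.0015, 0.1155],
  ],
  dr=[
    [0, 0, 0],
    [0, 0, 0],
    [0, 0, 0],
    [0, 0, 0],
    [0, 0, 0],
    [0, 0, 0],
    [0, 0, 0],
  ],
)

```text
time_s: 45.53
ee_pos: [0.4453, 0.0984, 0.0163]
tcp_rot: [0.0, -0.046, 0.999, 0.0]
ft_force: [1.1, -0.1, 0.4]
grip_width: 0.04
finger_force: 0.0
```

Emit:
apply_moves(
  travel=[
    [0, 0, 0],
    [0, 0, 0],
    [0, 0, 0],
    [0, 0, 0],
    [0, 0, 0],
  ],
  dr=[
    [0, 0, 0],
    [0, 0, 0],
    [0, 0, 0],
    [0, 0, 0],
    [0, 0, 0],
  ],
  claw=0.0,
  grip_force=15,
)

```text
time_s: 45.95
ee_pos: [0.4464, 0.0982, 0.0172]
tcp_rot: [0.002, -0.046, 0.999, 0.0]
ft_force: [-0.6, 0.3, 6.7]
grip_width: 0.029
finger_force: 15.0
```

```bash
python3 - <<'E'
from h import *
s,r=st();print(s['grip_width'],s['finger_force'])
to((*wor((-.010,.012),CL,AL),.02),86.9)
E
```

```text
0.02903032452285074 15.000756829977036
at [0.4464 0.0982 0.0172] travel [-0.0957, 0.28, -0.0024] dr [0.001, 0.003, 0.145]
```

Emit:
apply_moves(
  travel=[
    [0, 0, -0.04],
    [0, 0, -0.08],
    [-0.01, 0.02, -0.12],
    [-0.02, 0.06, -0.14],
    [-0.035, 0.1, -0.14],
    [-0.05, 0.14, -0.14],
    [-0.065, 0.18, -0.14],
    [-0.08, 0.22, -0.14],
    [-0.09, 0.255, -0.14],
    [-0.0955, 0.28, -0.13],
  ],
  dr=[
    [0, 0, 0],
    [0, 0, 0],
    [0, 0, 0],
    [0, 0, 0.04],
    [0, 0, 0.08],
    [0, 0, 0.12],
    [0, 0, 0.145],
    [0, 0, 0.145],
    [0, 0, 0.145],
    [0, 0, 0.145],
  ],
)

```text
time_s: 46.78
ee_pos: [0.516, 0.3896, 0.1483]
tcp_rot: [0.002, 0.027, 1.0, 0.002]
ft_force: [1.1, 1.6, 0.3]
grip_width: 0.0288
finger_force: 15.0
```

Emit:
apply_moves(
  travel=[
    [0, 0, 0],
    [0, 0, 0.0],
    [0, 0, 0.04],
    [0, 0, 0.08],
    [0, 0, 0.11],
    [0, 0, 0.127],
    [0, 0, 0.127],
    [0, 0, 0.127],
  ],
  dr=[
    [0, 0, 0],
    [0, 0, 0],
    [0, 0, 0],
    [0, 0, 0],
    [0, 0, 0],
    [0, 0, 0],
    [0, 0, 0],
    [0, 0, 0],
  ],
)

```text
time_s: 47.45
ee_pos: [0.5146, 0.383, 0.0184]
tcp_rot: [-0.0, 0.028, 1.0, -0.001]
ft_force: [-0.2, -0.4, -0.3]
grip_width: 0.0289
finger_force: 15.0
```

Emit:
apply_moves(
  travel=[
    [0, 0, 0],
    [0, 0, 0],
    [0, 0, 0],
    [0, 0, 0],
  ],
  dr=[
    [0, 0, 0],
    [0, 0, 0],
    [0, 0, 0],
    [0, 0, 0],
  ],
  claw=0.04,
)

```text
time_s: 47.78
ee_pos: [0.5152, 0.3855, 0.0201]
tcp_rot: [0.001, 0.027, 1.0, 0.001]
ft_force: [-0.1, -1.6, 0.9]
grip_width: 0.04
finger_force: 0.0
```

Emit:
apply_moves(
  travel=[
    [0, 0, -0.04],
    [0, 0, -0.08],
    [0, 0, -0.12],
    [0, 0, -0.16],
    [0, 0, -0.2],
    [0, 0, -0.24],
    [0, 0, -0.26],
    [0, 0, -0.26],
  ],
  dr=[
    [0, 0, 0],
    [0, 0, 0],
    [0, 0, 0],
    [0, 0, 0],
    [0, 0, 0],
    [0, 0, 0],
    [0, 0, 0],
    [0, 0, 0],
  ],
)

```text
time_s: 48.45
ee_pos: [0.5165, 0.3878, 0.2863]
tcp_rot: [0.005, 0.027, 1.0, 0.003]
ft_force: [-0.6, 1.1, 0.2]
grip_width: 0.0401
finger_force: 0.0
```

```bash
python3 - <<'E'
from h import *
s,r=st();print(s['grip_width'])
snap('top');snap('wrist')
for n in('top','wrist'): print(n);inside(load(n),CL,AL,.0105,.04);trayballs(load(n))
to((.6641,.3656,.25),86.9)
E
```

```text
0.04011297245574059
top
[153. 243.] 153 [ 25.2 -23. ] [0.0211 0.0314 0.0373]
[137. 259.] 150 [-12.6   7.2] [0.0211 0.0317 0.038 ]
[141. 274.] 152 [-45.2  -3.7] [0.0231 0.0314 0.0383]
wrist
[304. 162.] 704 [-47.   -1.3] [0.0236 0.031  0.0359]
[315. 196.] 669 [-13.8  10. ] [0.0234 0.0309 0.0356]
[286. 232.] 638 [ 23.7 -20.4] [0.0223 0.0307 0.0357]
at [0.5147 0.3856 0.2804] travel [-0.1501, -0.012, 0.0308] dr [0.001, 0.003, 0.0]
```

All three balls are in case L. I close lid L by regripping its knob where I released it.

Emit:
apply_moves(
  travel=[
    [-0.04, -0.003, 0],
    [-0.08, -0.006, 0],
    [-0.12, -0.012, 0],
    [-0.15, -0.012, 0],
    [-0.15, -0.012, 0],
    [-0.15, -0.012, 0],
    [-0.15, -0.012, 0],
    [-0.15, -0.012, 0],
  ],
  dr=[
    [0, 0, 0],
    [0, 0, 0],
    [0, 0, 0],
    [0, 0, 0],
    [0, 0, 0],
    [0, 0, 0],
    [0, 0, 0],
    [0, 0, 0],
  ],
  claw=0.07,
)

```text
time_s: 49.22
ee_pos: [0.6617, 0.3662, 0.2778]
tcp_rot: [-0.001, 0.026, 1.0, -0.0]
ft_force: [-0.3, -0.1, -0.8]
grip_width: 0.0699
finger_force: 0.0
```

```bash
python3 - <<'E'
from h import *
to((.6641,.3656,.1498),86.9)
L=load('top');snap('top');L=load('top');P=cloud(L).reshape(-1,3)
s,r=st();print(s['q'].round(2))
E
```

```text
at [0.6617 0.3662 0.2778] travel [-0.0027, -0.0004, 0.128] dr [-0.0, -0.002, 0.003]
[-0.24  0.69 -0.54  1.16  0.34  1.38  0.78]
```

Emit:
apply_moves(
  travel=[
    [-0.0025, -0.0005, 0.03],
    [-0.0025, -0.0005, 0.06],
    [-0.0025, -0.0005, 0.09],
    [-0.0025, -0.0005, 0.115],
    [-0.0025, -0.0005, 0.128],
    [-0.0025, -0.0005, 0.128],
    [-0.0025, -0.0005, 0.128],
  ],
  dr=[
    [0, 0, 0],
    [0, 0, 0],
    [0, 0, 0],
    [0, 0, 0],
    [0, 0, 0],
    [0, 0, 0],
    [0, 0, 0],
  ],
)

```text
time_s: 49.85
ee_pos: [0.6656, 0.365, 0.1513]
tcp_rot: [-0.0, 0.026, 1.0, 0.0]
ft_force: [-0.2, 0.5, 1.0]
grip_width: 0.0702
finger_force: 0.0
```

Emit:
apply_moves(
  travel=[
    [0, 0, 0],
    [0, 0, 0],
    [0, 0, 0],
    [0, 0, 0],
    [0, 0, 0],
    [0, 0, 0],
    [0, 0, 0],
    [0, 0, 0],
    [0, 0, 0],
    [0, 0, 0],
  ],
  dr=[
    [0, 0, 0],
    [0, 0, 0],
    [0, 0, 0],
    [0, 0, 0],
    [0, 0, 0],
    [0, 0, 0],
    [0, 0, 0],
    [0, 0, 0],
    [0, 0, 0],
    [0, 0, 0],
  ],
  claw=0.0,
  grip_force=20,
)

```text
time_s: 50.68
ee_pos: [0.6661, 0.3652, 0.151]
tcp_rot: [0.0, 0.027, 1.0, 0.001]
ft_force: [0.9, 1.2, 0.3]
grip_width: 0.0269
finger_force: 20.0
```

Emit:
apply_moves(
  travel=[
    [0.0056, 0, -0.0031],
    [0.0172, 0, -0.0083],
    [0.0293, 0, -0.0125],
    [0.0417, 0, -0.0154],
    [0.0544, 0, -0.0169],
    [0.0672, 0, -0.0173],
    [0.0799, 0, -0.0163],
    [0.0924, 0, -0.0142],
    [0.0924, 0, -0.0142],
  ],
  dr=[
    [0, 0, 0],
    [0, 0, 0],
    [0, 0, 0],
    [0, 0, 0],
    [0, 0, 0],
    [0, 0, 0],
    [0, 0, 0],
    [0, 0, 0],
    [0, 0, 0],
  ],
)

```text
time_s: 51.43
ee_pos: [0.5711, 0.3705, 0.1654]
tcp_rot: [-0.001, 0.026, 1.0, -0.0]
ft_force: [-2.3, 2.4, 3.0]
grip_width: 0.0268
finger_force: 20.0
```

Emit:
apply_moves(
  travel=[
    [0.0123, 0, 0.0035],
    [0.0242, 0, 0.0081],
    [0.0358, 0, 0.014],
    [0.0463, 0, 0.0208],
    [0.0563, 0, 0.0285],
    [0.0654, 0, 0.0377],
    [0.0738, 0, 0.047],
    [0.0808, 0, 0.058],
    [0.0868, 0, 0.0695],
    [0.0915, 0, 0.08],
  ],
  dr=[
    [0, 0, 0],
    [0, 0, 0],
    [0, 0, 0],
    [0, 0, 0],
    [0, 0, 0],
    [0, 0, 0],
    [0, 0, 0],
    [0, 0, 0],
    [0, 0, 0],
    [0, 0, 0],
  ],
)

```text
time_s: 52.27
ee_pos: [0.4813, 0.3755, 0.0838]
tcp_rot: [-0.0, 0.026, 1.0, 0.001]
ft_force: [-0.4, 4.3, 1.8]
grip_width: 0.0272
finger_force: 20.0
```

Emit:
apply_moves(
  travel=[
    [0, 0, 0.001],
    [0, 0, 0.002],
    [0, 0, 0.003],
    [0, 0, 0.003],
  ],
  dr=[
    [0, 0, 0],
    [0, 0, 0],
    [0, 0, 0],
    [0, 0, 0],
  ],
)

```text
time_s: 52.6
ee_pos: [0.4809, 0.3756, 0.0825]
tcp_rot: [-0.001, 0.026, 1.0, 0.0]
ft_force: [-7.8, 1.9, 14.5]
grip_width: 0.0271
finger_force: 20.0
```

Down on the stop with 14.5 N. Release, rise and fly to case R.

Emit:
apply_moves(
  travel=[
    [0, 0, -0.002],
    [0, 0, -0.002],
    [0, 0, -0.002],
    [0, 0, -0.002],
    [0, 0, -0.002],
    [0, 0, -0.002],
    [0, 0, -0.002],
    [0, 0, -0.002],
  ],
  dr=[
    [0, 0, 0],
    [0, 0, 0],
    [0, 0, 0],
    [0, 0, 0],
    [0, 0, 0],
    [0, 0, 0],
    [0, 0, 0],
    [0, 0, 0],
  ],
  claw=0.07,
)

```text
time_s: 53.27
ee_pos: [0.4825, 0.3742, 0.0838]
tcp_rot: [-0.0, 0.027, 1.0, -0.0]
ft_force: [-0.1, -0.3, -0.4]
grip_width: 0.0693
finger_force: 0.0
```

Emit:
apply_moves(
  travel=[
    [0, 0, -0.04],
    [0, 0, -0.08],
    [0, 0, -0.12],
    [0, 0, -0.16],
    [0, 0, -0.195],
    [0, 0, -0.195],
  ],
  dr=[
    [0, 0, 0],
    [0, 0, 0],
    [0, 0, 0],
    [0, 0, 0],
    [0, 0, 0],
    [0, 0, 0],
  ],
)

```text
time_s: 53.77
ee_pos: [0.4852, 0.3778, 0.2876]
tcp_rot: [0.005, 0.027, 1.0, 0.004]
ft_force: [0.3, 2.2, 0.2]
grip_width: 0.0699
finger_force: 0.0
```

```bash
python3 - <<'E'
from h import *
snap('wrist');snap('top');L=load('top');rect(L,(85,200,185,305),.05,.09);P=cloud(L)
S=P[235:280,115:160].reshape(-1,3); S=S[(S[:,2]>.05)&(S[:,2]<.08)]; A=np.c_[S[:,:2],np.ones(len(S))];print(np.linalg.lstsq(A,S[:,2],rcond=None)[0])
to((.54,-.15,.28),81.7);to((.6339,-.403,.28),81.7)
E
```

```text
n 3141 z 0.0648 rect c [525.1 372.2] size [130.7 150.9] ang 87.55
[-0.00200174 -0.00048247  0.06611103]
at [0.4832 0.3751 0.281 ] travel [-0.085, -0.5213, 0.0001] dr [0.002, 0.003, 0.091]
at [0.4832 0.3751 0.281 ] travel [-0.1924, -0.7689, -0.0001] dr [0.002, 0.003, 0.091]
```

Emit:
apply_moves(
  travel=[
    [-0.007, -0.04, 0],
    [-0.014, -0.08, 0],
    [-0.021, -0.12, 0],
    [-0.028, -0.16, 0],
    [-0.035, -0.2, 0],
    [-0.042, -0.24, 0],
    [-0.049, -0.28, 0],
    [-0.056, -0.32, 0],
    [-0.063, -0.36, 0],
    [-0.07, -0.4, 0],
  ],
  dr=[
    [0, 0, 0.01],
    [0, 0, 0.02],
    [0, 0, 0.03],
    [0, 0, 0.04],
    [0, 0, 0.05],
    [0, 0, 0.06],
    [0, 0, 0.07],
    [0, 0, 0.08],
    [0, 0, 0.09],
    [0, 0, 0.091],
  ],
)

```text
time_s: 54.7
ee_pos: [0.5294, -0.0311, 0.277]
tcp_rot: [-0.002, 0.073, 0.997, -0.0]
ft_force: [0.2, -0.3, -0.4]
grip_width: 0.0701
finger_force: 0.0
```

Emit:
apply_moves(
  travel=[
    [-0.012, -0.038, 0],
    [-0.024, -0.076, 0],
    [-0.036, -0.114, 0],
    [-0.048, -0.152, 0],
    [-0.06, -0.19, 0],
    [-0.072, -0.228, 0],
    [-0.085, -0.266, 0],
    [-0.092, -0.304, 0],
    [-0.092, -0.342, 0],
    [-0.088, -0.375, 0],
  ],
  dr=[
    [0, 0, 0],
    [0, 0, 0],
    [0, 0, 0],
    [0, 0, 0],
    [0, 0, 0],
    [0, 0, 0],
    [0, 0, 0],
    [0, 0, 0],
    [0, 0, 0],
    [0, 0, 0],
  ],
)

```text
time_s: 55.53
ee_pos: [0.5626, -0.4148, 0.2756]
tcp_rot: [-0.002, 0.073, 0.997, 0.001]
ft_force: [0.4, 0.3, 0.2]
grip_width: 0.07
finger_force: 0.0
```

Emit:
apply_moves(
  travel=[
    [0, 0, 0],
    [0, 0, 0],
    [0, 0, 0],
  ],
  dr=[
    [0, 0, 0],
    [0, 0, 0],
    [0, 0, 0],
  ],
)

```text
time_s: 55.78
ee_pos: [0.5632, -0.4115, 0.2766]
tcp_rot: [-0.001, 0.072, 0.997, 0.001]
ft_force: [-0.5, 0.7, 0.0]
grip_width: 0.0699
finger_force: 0.0
```

```bash
python3 - <<'E'
from h import *
s,r=st();print(s['q'].round(2))
to((.6339,-.403,.1515),81.7)
E
```

```text
[ 0.77  0.53 -0.27  1.36  0.14  1.27  1.92]
at [ 0.5632 -0.4115  0.2766] travel [-0.0691, 0.0183, 0.125] dr [0.003, -0.003, 0.0]
```

Emit:
apply_moves(
  travel=[
    [-0.035, 0.009, 0],
    [-0.069, 0.018, 0],
    [-0.069, 0.018, 0],
    [-0.069, 0.018, 0],
    [-0.069, 0.018, 0],
    [-0.069, 0.018, 0],
  ],
  dr=[
    [0, 0, 0],
    [0, 0, 0],
    [0, 0, 0],
    [0, 0, 0],
    [0, 0, 0],
    [0, 0, 0],
  ],
)

```text
time_s: 56.28
ee_pos: [0.6341, -0.4041, 0.2788]
tcp_rot: [-0.0, 0.072, 0.997, -0.0]
ft_force: [-0.4, 0.4, 0.2]
grip_width: 0.0699
finger_force: 0.0
```

```bash
python3 - <<'E'
from h import *
to((.6345,-.403,.1515),81.7)
E
```

```text
at [ 0.6341 -0.4041  0.2788] travel [-0.0003, 0.0012, 0.1273] dr [-0.0, -0.001, 0.001]
```

Emit:
apply_moves(
  travel=[
    [0, 0.001, 0.03],
    [0, 0.001, 0.06],
    [0, 0.001, 0.09],
    [0, 0.001, 0.115],
    [0, 0.001, 0.127],
    [0, 0.001, 0.127],
    [0, 0.001, 0.127],
  ],
  dr=[
    [0, 0, 0],
    [0, 0, 0],
    [0, 0, 0],
    [0, 0, 0],
    [0, 0, 0],
    [0, 0, 0],
    [0, 0, 0],
  ],
)

```text
time_s: 56.87
ee_pos: [0.6344, -0.4042, 0.1525]
tcp_rot: [-0.0, 0.073, 0.997, -0.0]
ft_force: [0.6, -0.4, -0.6]
grip_width: 0.0703
finger_force: 0.0
```

Emit:
apply_moves(
  travel=[
    [0, 0, 0],
    [0, 0, 0],
    [0, 0, 0],
    [0, 0, 0],
    [0, 0, 0],
    [0, 0, 0],
    [0, 0, 0],
    [0, 0, 0],
    [0, 0, 0],
    [0, 0, 0],
  ],
  dr=[
    [0, 0, 0],
    [0, 0, 0],
    [0, 0, 0],
    [0, 0, 0],
    [0, 0, 0],
    [0, 0, 0],
    [0, 0, 0],
    [0, 0, 0],
    [0, 0, 0],
    [0, 0, 0],
  ],
  claw=0.0,
  grip_force=20,
)

```text
time_s: 57.7
ee_pos: [0.6351, -0.4029, 0.152]
tcp_rot: [0.0, 0.072, 0.997, 0.0]
ft_force: [0.2, 2.2, 1.6]
grip_width: 0.0266
finger_force: 20.0
```

Emit:
apply_moves(
  travel=[
    [0.0056, 0, -0.0031],
    [0.0172, 0, -0.0083],
    [0.0293, 0, -0.0125],
    [0.0417, 0, -0.0154],
    [0.0544, 0, -0.0169],
    [0.0672, 0, -0.0173],
    [0.0799, 0, -0.0163],
    [0.0924, 0, -0.0142],
    [0.0924, 0, -0.0142],
  ],
  dr=[
    [0, 0, 0],
    [0, 0, 0],
    [0, 0, 0],
    [0, 0, 0],
    [0, 0, 0],
    [0, 0, 0],
    [0, 0, 0],
    [0, 0, 0],
    [0, 0, 0],
  ],
)

```text
time_s: 58.45
ee_pos: [0.5409, -0.3891, 0.166]
tcp_rot: [-0.001, 0.073, 0.997, 0.001]
ft_force: [-1.4, 4.4, 1.6]
grip_width: 0.0268
finger_force: 20.0
```

```bash
python3 - <<'E'
from h import *
to((.4519,-.3759,.084),81.7)
E
```

```text
at [ 0.5409 -0.3891  0.166 ] travel [0.0897, -0.0, 0.0823] dr [0.002, -0.003, -0.0]
```

Emit:
apply_moves(
  travel=[
    [0.0123, 0, 0.0035],
    [0.0242, 0, 0.0081],
    [0.0358, 0, 0.014],
    [0.0463, 0, 0.0208],
    [0.0563, 0, 0.0285],
    [0.0654, 0, 0.0377],
    [0.0738, 0, 0.047],
    [0.0808, 0, 0.058],
    [0.0868, 0, 0.0695],
    [0.0912, 0, 0.08],
  ],
  dr=[
    [0, 0, 0],
    [0, 0, 0],
    [0, 0, 0],
    [0, 0, 0],
    [0, 0, 0],
    [0, 0, 0],
    [0, 0, 0],
    [0, 0, 0],
    [0, 0, 0],
    [0, 0, 0],
  ],
)

```text
time_s: 59.28
ee_pos: [0.4522, -0.376, 0.0856]
tcp_rot: [-0.001, 0.072, 0.997, 0.001]
ft_force: [0.5, 4.8, 1.3]
grip_width: 0.027
finger_force: 20.0
```

Emit:
apply_moves(
  travel=[
    [0, 0, 0.001],
    [0, 0, 0.002],
    [0, 0, 0.003],
    [0, 0, 0.003],
  ],
  dr=[
    [0, 0, 0],
    [0, 0, 0],
    [0, 0, 0],
    [0, 0, 0],
  ],
)

```text
time_s: 59.62
ee_pos: [0.4516, -0.376, 0.0841]
tcp_rot: [-0.002, 0.072, 0.997, 0.001]
ft_force: [-7.3, 8.5, 15.3]
grip_width: 0.0272
finger_force: 20.0
```

Emit:
apply_moves(
  travel=[
    [0, 0, -0.002],
    [0, 0, -0.002],
    [0, 0, -0.002],
    [0, 0, -0.002],
    [0, 0, -0.002],
    [0, 0, -0.002],
    [0, 0, -0.002],
    [0, 0, -0.002],
  ],
  dr=[
    [0, 0, 0],
    [0, 0, 0],
    [0, 0, 0],
    [0, 0, 0],
    [0, 0, 0],
    [0, 0, 0],
    [0, 0, 0],
    [0, 0, 0],
  ],
  claw=0.07,
)

```text
time_s: 60.28
ee_pos: [0.4531, -0.3773, 0.085]
tcp_rot: [-0.0, 0.072, 0.997, 0.0]
ft_force: [-0.4, -0.9, 0.7]
grip_width: 0.0694
finger_force: 0.0
```

Emit:
apply_moves(
  travel=[
    [0, 0, -0.04],
    [0, 0, -0.08],
    [0, 0, -0.12],
    [0, 0, -0.16],
    [0, 0, -0.19],
    [0.03, -0.02, -0.19],
    [0.06, -0.05, -0.19],
    [0.06, -0.05, -0.19],
  ],
  dr=[
    [0, 0, 0],
    [0, 0, 0],
    [0, 0, 0],
    [0, 0, 0],
    [0, 0, 0],
    [0, 0, 0],
    [0, 0, 0],
    [0, 0, 0],
  ],
)

```text
time_s: 60.95
ee_pos: [0.3788, -0.4245, 0.2759]
tcp_rot: [-0.002, 0.077, 0.997, -0.003]
ft_force: [-1.3, -1.1, -0.1]
grip_width: 0.0701
finger_force: 0.0
```

```bash
python3 - <<'E'
from h import *
snap('top','end.png');L=load('top');P=cloud(L)
for n,c,a in(('L',CL,AL),('R',CR,AR)):
    Q=P.reshape(-1,3);o=np.array([own(p,c,a) for p in Q]);k=(abs(o[:,0])<.065)&(abs(o[:,1])<.055)&(Q[:,2]>.05)&(Q[:,2]<.08);A=np.c_[o[k],np.ones(k.sum())]
    print(n,k.sum(),np.linalg.lstsq(A,Q[k][:,2],rcond=None)[0])
rect(L,(270,180,390,312),.07,.085);rect(L,(195,185,283,312),.02,.056);discs(L);trayballs(L)
E
```

```text
L 2963 [-0.00076978 -0.00186598  0.06496965]
R 2769 [-0.00027577  0.00032367  0.06466928]
n 922 z 0.0768 rect c [548.8 -54.4] size [240.5 220.9] ang 5.26
n 721 z 0.0419 rect c [535.1 114.8] size [240.5 112.4] ang 5.1
```

View pics/end.png

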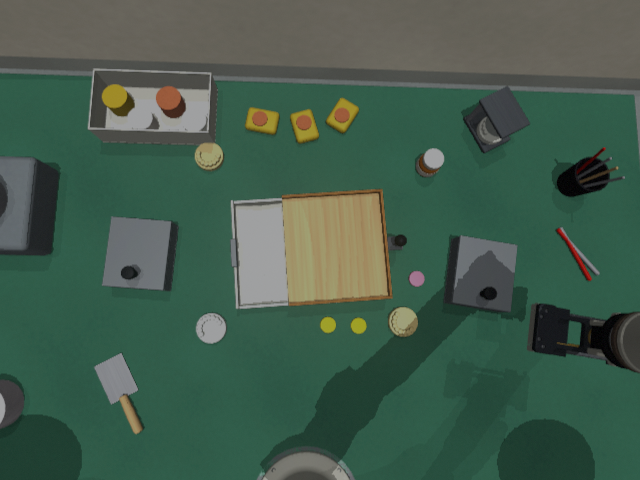

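The final top view shows both lids shut (139,255 and 483,273), the tray flush, the board and tray empty, and the bystanders where they were.

```bash
python3 -c "
from rig import ticket
print(ticket.hand_in())"
```

```text
the job is handed in; nothing more can be done
None
```

The job is done and handed in: the tray is flush against the stand, both loose balls are in the left case and all three loose discs are in the right case, each with its old one, both lids are shut, and the other things on the bench were left alone.

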